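Steady a rocking blood-tube stand with its levelling foot

ROBOT

A 6-joint arm with a two-finger parallel gripper is mounted at the origin on a cart in front of the work surface, level with it; the furniture and walls round the work are solid. World frame = base frame: x ahead of the robot, y to its left, z up, the work surface at z = 0. Lengths are in m, angles in rad, forces in N, time in s.
With the tool pointing down it reaches from about 0.325 to 0.9 m from the base axis. Payload 6.1 kg.
Tool frame: the origin (TCP) lies midway between the tips of the shut fingers; the grasp point (between the pads) lies 19 mm behind it (manip.hold_point_z is the distance from the TCP to the grasp point, in m); x points along the fingers, y is the direction in which the jaws open and shut, and the axes are right-handed (so a half turn about x gives the same grasp; the last joint's range is limited). The gripper opens to 87 mm and grips with 3 to 60 N. Pads are 19 mm wide; open, the fingers measure 117 mm over their backs; the gripper's body (75 mm by 190 mm) begins 51 mm behind the grasp point.
Start: joints at [1.031, 0.22, 1.526, -0, 1.395, -0.126], TCP at [0.251, 0.572, 0.223] pointing down, gripper open.
Joint ranges: [-2.98, 2.98], [-0.91, 2.08], [0.09, 2.57], [-1.24, 4.39], [0.2, 2.65], [-2.68, 2.68]. Speed limits (rad/s): [2.57, 2.57, 3.01, 3.14, 3.14, 3.14].

INTERFACE

Orientations are given as a rotation vector (axis times angle).
In Python, from bench import manip gives the robot as it stands.
- The arm moves only by the tool step_arm, never from a script. Its argument "commands" is a list of rows, each an object with "delta_pos": the shift along the tool's x, y, z in units of 40 mm (1.0 is 40 mm), a list of three; "rotation": the turn, a rotation vector about the tool's x, y, z in units of 6 degrees (1.0 is 6 degrees), a list of three; "hand": the closure, from 0 (fully open) to 1 (shut). In form: [{"delta_pos": [dx, dy, dz], "rotation": [rx, ry, rz], "hand": hand}, ...]. A call has exactly 5 rows; each row is the pose to reach, as a shift and turn from the pose commanded when the call began, along the tool's axes at that moment; what a row does not reach only later rows make up. A row lasts 1/12 s, in which the tool goes at most 41.7 mm and 7.16 degrees, less where a joint would pass 70% of its speed; a pose out of reach is approached as far as the arm can. A call with a gripper value outside its range is refused whole. The fingers move at their own pace and stop on an object; the grip force is fixed at half the most. Time passes only in rows, so rows that repeat a pose let the fingers close, or fill a call up. It gives the time, the measured TCP pose, the force and the opening at its end, in the units of the state.
- manip.observe(): the state, without advancing time (a new reading comes with each control period).
- manip.read_camera(name): name is "scene" or "side" or "wrist"; returns a dict with "image" (400x640x3 uint8, red, green, blue), "K" (3x3 intrinsics, pixels), "extrinsics" (4x4, takes a point from camera to world coordinates); the wrist camera has in their place "mount" (4x4, takes a point from camera to tool coordinates, whose origin is the TCP and whose axes are the tool frame's). Camera axes: x right, y down, z forward; pixel columns grow to the right and rows downward; lengths in m; the calibration is good to about 2 mm. The wrist camera is an equidistant fisheye: a pixel r from the principal point sees the ray r / f radians off the axis. A picture is of the moment at which its call begins: read the wrist's pose just before it. There is no depth.
- manip.finish_job(): hands the job in, once; it reports no verdict.
The state is a dict: "time_s": time; "qpos": joint angles; "dq": joint speeds; "joint_efforts": joint torques, N m; "tool_pos": TCP position; "eef_rot": TCP orientation; "ft_force": force on the tool from outside, world axes, zero at the start; "torque": the same for the moment, N m; "gripper_width": finger opening in m.
Only numpy, scipy, OpenCV 4.12 (cv2) and the standard library are available. Lean on these libraries where they do the work, as an engineer would, in place of code of your own. Each camera call takes 0.05 s, during which the arm holds its last target.

TASK

The stand with the glass sedimentation tubes rocks on the trolley, because its one adjustable foot hangs just clear of the trolley top. Slacken the hexagonal jam nut on that foot until it is free, screw the foot down by its square head until it just bears firmly on the trolley top without jacking the stand up, then tighten the jam nut again, about as tight as it was, to lock the setting. Do not touch the glass tubes, and leave the small things standing round the stand where they are.

Things in the scene. Friction and masses are not known exactly. Their poses are not given: they have to be found in the camera images.
- tube_stand: White cast stand, fixed: two runners along its x at y = +100 and -100 mm, tops at 38 mm; origin on the trolley top at its middle, front (-x) to the robot. Uprights at x = +30, y = +-100 mm, 300 mm high, with bars that hold the tubes. Adjustable front left foot: vertical screw axis at x = -120, y = +100 mm, through a boss 40 mm wide, with a black elastic washer whose top is at z = 44 mm.
- jam_nut: Steel hexagon nut on the foot's screw, 36 mm across flats, 16 mm high; origin on the axis in its underside; flats face its own x axis and every 60 deg. Counter-clockwise from above slackens. Starts tight on the washer, clear after 0.8 to 1.2 rad, then runs at 0.08 N m. Once it seats again, each rad adds about 85 N of clamp and 0.4 N m; hand-tight is 50 N or more, about as far as it was.
- foot_screw: Steel screw of 16 mm through nut and boss, with a 40 mm rubber-soled foot below; origin on the axis in the foot's underside. Clockwise from above lowers it, 4 mm a turn. Locked while the nut is tight, else turns at 0.04 N m. It hangs 0.4 to 1.8 mm clear of the trolley top; once the foot bears, each rad adds about 105 N of load and 0.6 N m. 8 to 50 N is right; over 80 N jacks the stand up.
- glass_tubes: Five upright straight glass tubes, 7 mm thick, 305 mm high, in the stand between the uprights (stand x = +17, y = -60 to +60 mm); same origin as the stand. Not to be touched.
- trolley_top: The grey moulded trolley top, its surface at z = 0, on which the stand and the foot bear.
- vial: Small glass injection vial, 23 mm thick, 47 mm high, standing between the runners; origin under its centre. Bystander.
- specimen_cup: Clear specimen cup with a yellow screw lid, 62 mm wide, 64 mm high, to the right of the stand; origin under its centre. Bystander.
- strip_tube: Test strip tube, 26 mm thick, 44 mm high, to the left of the stand; origin under its centre. Bystander.
- screw_head (a point): Centre of the screw's square head, 16 mm across flats (its own x and y), 22 mm high, 88 mm above the foot's underside. The head stands above the nut: its lower edge is about 18 mm above the nut's top, so fingers that hold the head clear the nut.

How it is judged:
On the way, in this order (a step that is already met when the one before it is completed fails the run):
1. the jam nut is slackened until it no longer presses on the washer (contact force between jam_nut and tube_stand below 2 N), for 0.2 s.
2. with the nut still slack, the foot bears on the trolley top (contact force between jam_nut and tube_stand below 2 N and contact force between foot_screw and trolley_top between 8 and 50 N), for 0.2 s.
At the end, for the whole second after the job is handed in: The foot bears on the trolley top with 8 to 50 N; the jam nut is clamped on its washer with more than 50 N; the vial, the specimen cup and the strip tube stand upright within 20 mm of where they were (contact force between foot_screw and trolley_top between 8 and 50 N and contact force between jam_nut and tube_stand above 50 N and distance of each of vial, specimen_cup, strip_tube from where it was at the start of the episode below 0.02 m and angle between each of vial, specimen_cup, strip_tube's own z axis and vertical below 0.2 rad); the robot touches nothing.
It fails at once if the foot is driven down so hard that it jacks the stand up (more than 80 N) (contact force between foot_screw and trolley_top above 80 N).
It fails at once if a glass tube is touched (contact force between any of the arm, the fingers and glass_tubes above 1 N).
It also fails if it takes over 72 s, if anything falls off the work surface, if the arm or the gripper's body presses on something with over 40 N, if the wrist force passes 120 N, or if a joint passes its speed limit or range.

## Working session

There is one attempt and no reset: what is moved stays moved. The work goes in short steps, Python scripts to look and compute and a tool call to move; the robot and the scene stay as the last step left them, time stands still between calls to the robot, and variables do not carry over. Pictures are saved under pics/ and viewed, and the job is handed in when it is done.

Besides the shell and the picture viewer there is one more tool, called after ">>>" in YAML: its name, and indented under it one key for each argument. step_arm: Moves the arm, as the interface text tells. Its arguments: {"type":"object","properties":{"commands":{"type":"array","items":{"type":"object","properties":{"delta_pos":{"type":"array","items":{"type":"number"}},"rotation":{"type":"array","items":{"type":"number"}},"hand":{"type":"number"}}}}},"required":["commands"]}

```bash
mkdir -p pics; ls; python3 - <<'E'
from bench import manip
import cv2,numpy as np
print(manip.observe())
for n in ["scene","side","wrist"]:
    c=manip.read_camera(n); cv2.imwrite(f"pics/{n}0.png",c["image"][:,:,::-1])
    np.savez(f"{n}0.npz",**{k:v for k,v in c.items()})
    print(n,{k:np.round(v,4).tolist() for k,v in c.items() if k!="image"})
print(manip.hold_point_z)
E
```

```text
pics
{'time_s': 0.0, 'qpos': array([ 1.03088473e+00,  2.21196073e-01,  1.52762947e+00, -5.27911948e-06,
        1.39467556e+00, -1.26094871e-01]), 'dq': array([-0.00080892,  0.00063752, -0.00016555, -0.00158474, -0.0009173 ,
        0.00054682]), 'joint_efforts': array([ 1.85729659e-03, -4.94638824e+01, -3.87360513e+01,  6.97517116e-02,
        5.77438809e-02, -1.50962633e-04]), 'tool_pos': array([0.25099791, 0.57170878, 0.22144614]), 'eef_rot': array([ 0.32319137,  1.54693569, -0.32604403]), 'ft_force': array([ 0.56886184, -0.61453377, -0.77049497]), 'torque': array([-0.05080734, -0.04265522,  0.04610644]), 'gripper_width': 0.08705520863629222}
scene {'K': [[386.9887, 0.0, 324.9258], [0.0, 386.9887, 189.3236], [0.0, 0.0, 1.0]], 'extrinsics': [[0.5529, -0.4465, 0.7035, -0.0507], [-0.8329, -0.3211, 0.4508, -0.3543], [0.0246, -0.8352, -0.5495, 0.5279], [0.0, 0.0, 0.0, 1.0]]}
side {'K': [[451.4133, 0.0, 321.227], [0.0, 451.4133, 203.401], [0.0, 0.0, 1.0]], 'extrinsics': [[-0.9443, -0.1838, 0.2729, 0.3315], [-0.329, 0.541, -0.774, 0.7026], [-0.0054, -0.8207, -0.5714, 0.5379], [0.0, 0.0, 0.0, 1.0]]}
wrist {'K': [[309.7069, 0.0, 315.5819], [0.0, 309.7069, 200.901], [0.0, 0.0, 1.0]], 'mount': [[0.001, -0.2968, 0.9549, -0.1609], [1.0, 0.0011, -0.0007, 0.0002], [-0.0008, 0.9549, 0.2968, -0.0824], [0.0, 0.0, 0.0, 1.0]]}
0.0187
```

View pics/scene0.png

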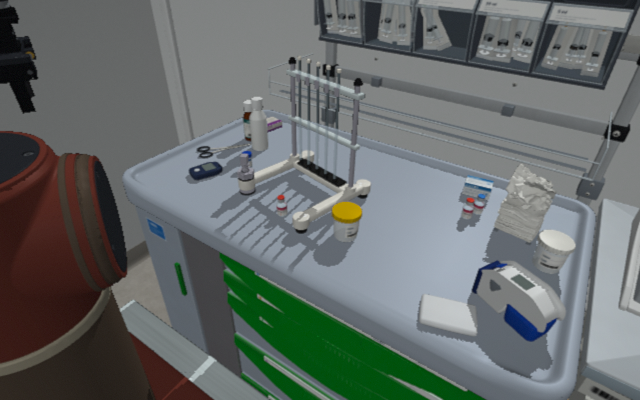

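View pics/side0.png

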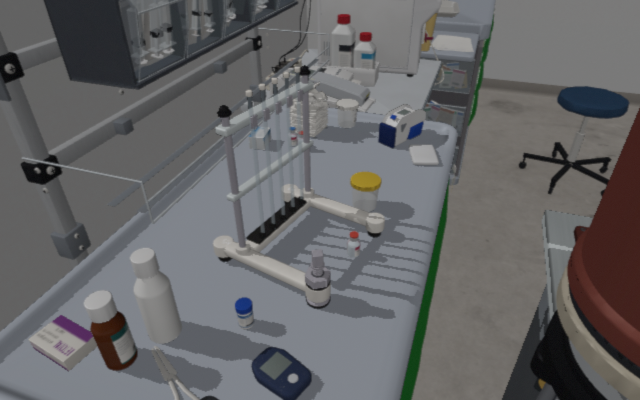

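View pics/wrist0.png

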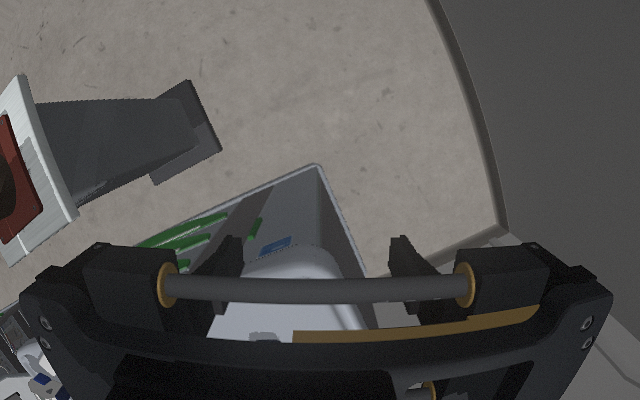

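```bash
python3 - <<'E'
import cv2
a=cv2.imread("pics/scene0.png")[50:250,200:400]; cv2.imwrite("pics/s1.png",cv2.resize(a,(600,600),interpolation=cv2.INTER_CUBIC))
a=cv2.imread("pics/side0.png")[180:330,200:400]; cv2.imwrite("pics/s2.png",cv2.resize(a,(800,600),interpolation=cv2.INTER_CUBIC))
E
```

```text
(no output)
```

View pics/s1.png

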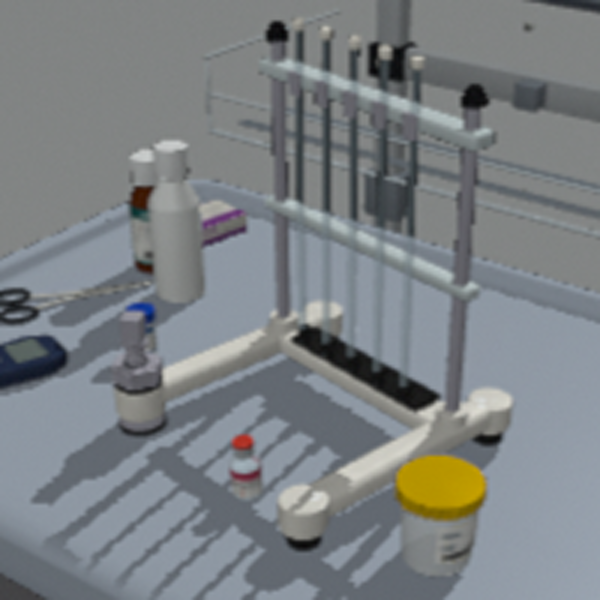

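View pics/s2.png

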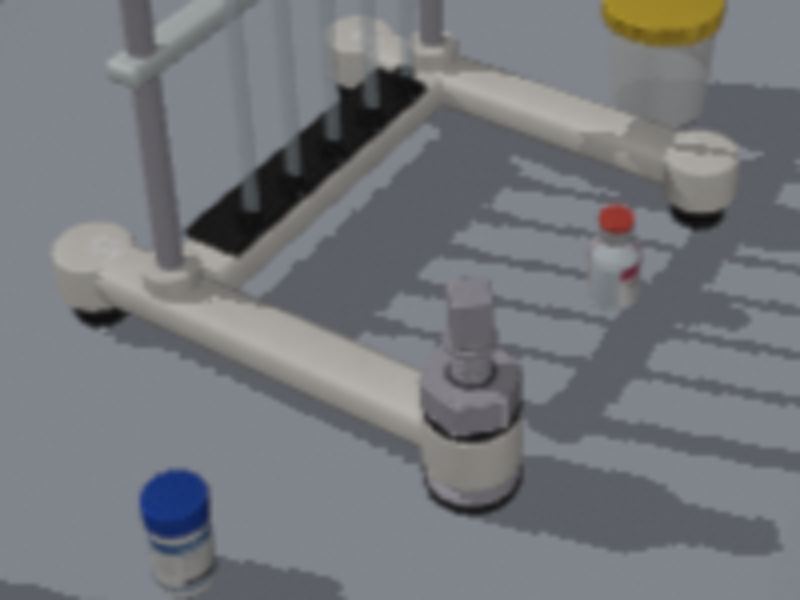

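```bash
cat > h.py <<'E'
import numpy as np,cv2
from scipy.optimize import least_squares
from scipy.spatial.transform import Rotation as R
C={n:np.load(f"{n}0.npz") for n in ["scene","side"]}
def proj(n,P,c=None):
    c=C[n] if c is None else c
    E=np.linalg.inv(c["extrinsics"]); p=(E[:3,:3]@np.atleast_2d(P).T+E[:3,3:]).T
    q=(c["K"]@p.T).T; return q[:,:2]/q[:,2:]
def onplane(n,uv,z):
    c=C[n]; d=c["extrinsics"][:3,:3]@np.linalg.inv(c["K"])@[*uv,1]; o=c["extrinsics"][:3,3]
    return o+d*(z-o[2])/d[2]
E
python3 - <<'E'
from h import *
pts=[([-.12,.1,.101],"scene",(244.7,155)),([-.12,.1,.101],"side",(317.5,250.8)),
([.03,.1,.045],"scene",(294,158.3)),([.03,-.1,.045],"scene",(351,188.3)),
([.03,.1,.045],"side",(243,248.8)),([.03,-.1,.045],"side",(308,192.5)),
([-.12,-.1,.042],"scene",(301,215)),([-.12,-.1,.042],"side",(375.5,216.5))]
def W(s,p):
    c,sn=np.cos(s[2]),np.sin(s[2]); return np.array([s[0]+c*p[0]-sn*p[1],s[1]+sn*p[0]+c*p[1],p[2]])
f=lambda s:np.concatenate([proj(n,W(s,p))[0]-uv for p,n,uv in pts])
r=least_squares(f,[.5,.15,0],loss='soft_l1'); print(r.x,r.fun.reshape(-1,2).round(1)); print(W(r.x,[-.12,.1,.1]))
g=lambda P:np.concatenate([proj("scene",P)[0]-(244.7,155),proj("side",P)[0]-(317.5,250.8)])
print(least_squares(g,[.4,.2,.1]).x)
E
```

```text
[ 0.60024499  0.10341101 -0.2219296 ] [[-1.5  0.1]
 [ 0.1 -0.2]
 [-0.  -2.2]
 [-1.  -0.8]
 [-0.1 -3.5]
 [-0.1 -2.5]
 [-0.6 -0. ]
 [ 0.  -2.1]]
[0.50519928 0.22737194 0.1       ]
[0.50650757 0.22569651 0.09967305]
```

```bash
python3 - <<'E'
from h import *
M=R.from_rotvec([ 0.32319137,  1.54693569, -0.32604403]).as_matrix(); print(M.round(3))
t=np.array([0.251,0.5717,0.2214])
for q in [(.506,.2265,.22),(.44,.30,.22),(.506,.2265,.11)]: print((M.T@(np.array(q)-t)/.04).round(2))
print("strip tube",onplane("side",(245.5,325.5),0),onplane("scene",(247,155),.044)); print("white bottle",onplane("side",(161,338),0)); print("vial",onplane("side",(354,256),0)); print("dark meter",onplane("side",(283,372),0.02))
E
```

```text
[[-0.001  0.402  0.916]
 [-0.002  0.916 -0.402]
 [-1.    -0.002 -0.   ]]
[ 0.04 -5.34  9.31]
[ 0.04 -4.32  7.06]
[ 2.79 -5.33  9.31]
strip tube [0.59054824 0.31403216 0.        ] [0.58568579 0.29749085 0.044     ]
white bottle [0.69706567 0.37498715 0.        ]
vial [0.47895731 0.1103411  0.        ]
dark meter [0.4992787  0.38147991 0.02      ]
```

>>> step_arm:
  commands:
    - {"delta_pos":[0,-0.4,0.7],"rotation":[0,0,0],"hand":0}
    - {"delta_pos":[0,-0.8,1.4],"rotation":[0,0,0],"hand":0}
    - {"delta_pos":[0,-1.2,2.1],"rotation":[0,0,0],"hand":0}
    - {"delta_pos":[0,-1.6,2.8],"rotation":[0,0,0],"hand":0}
    - {"delta_pos":[0,-2.0,3.5],"rotation":[0,0,0],"hand":0}

```text
time_s: 0.57
tool_pos: [0.3477, 0.4414, 0.2221]
eef_rot: [0.324, 1.547, -0.325]
ft_force: [0.2, 0.1, 0.6]
gripper_width: 0.087
```

>>> step_arm:
  commands:
    - {"delta_pos":[0,-0.4,0.7],"rotation":[0,0,0],"hand":0}
    - {"delta_pos":[0,-0.8,1.4],"rotation":[0,0,0],"hand":0}
    - {"delta_pos":[0,-1.2,2.1],"rotation":[0,0,0],"hand":0}
    - {"delta_pos":[0,-1.6,2.8],"rotation":[0,0,0],"hand":0}
    - {"delta_pos":[0,-2.0,3.5],"rotation":[0,0,0],"hand":0}

```text
time_s: 0.98
tool_pos: [0.4439, 0.3117, 0.2223]
eef_rot: [0.324, 1.547, -0.325]
ft_force: [0.9, 0.6, 1.0]
gripper_width: 0.0869
```

>>> step_arm:
  commands:
    - {"delta_pos":[0.3,-0.3,0.5],"rotation":[0,0,0],"hand":0}
    - {"delta_pos":[0.6,-0.6,1.0],"rotation":[0,0,0],"hand":0}
    - {"delta_pos":[0.9,-1.0,1.5],"rotation":[0,0,0],"hand":0}
    - {"delta_pos":[1.2,-1.2,2.0],"rotation":[0,0,0],"hand":0}
    - {"delta_pos":[1.5,-1.34,2.3],"rotation":[0,0,0],"hand":0}

```text
time_s: 1.4
tool_pos: [0.5071, 0.2253, 0.1618]
eef_rot: [0.325, 1.546, -0.326]
ft_force: [-0.1, 0.4, 0.5]
gripper_width: 0.0871
```

```bash
cat >> h.py <<'E'
def snap(tag,names=("wrist",)):
    from bench import manip
    o=manip.observe(); out=[]
    for n in names:
        c=manip.read_camera(n); cv2.imwrite(f"pics/{n}_{tag}.png",c["image"][:,:,::-1]); out.append(c)
    M=R.from_rotvec(o["eef_rot"]).as_matrix()
    print("t",round(o["time_s"],2),"pos",o["tool_pos"].round(4),"psi",round(np.arctan2(M[1,2],M[0,2]),4),"q6",round(o["qpos"][5],3),"F",o["ft_force"].round(2),"T",o["torque"].round(3),"w",round(o["gripper_width"],4))
    np.savez(f"wrist_{tag}.npz",M=M,t=o["tool_pos"],**{k:v for k,v in out[0].items()}) if names[0]=="wrist" else 0
    return o,M,out
def wproj(c,P):
    M,t=c["M"],c["t"]; mt=c["mount"]; P=np.atleast_2d(P)
    p=((P-t)@M-mt[:3,3])@mt[:3,:3]
    r=np.hypot(p[:,0],p[:,1]); th=np.arctan2(r,p[:,2]); f=c["K"][0,0]
    return np.c_[c["K"][0,2]+f*th*p[:,0]/r,c["K"][1,2]+f*th*p[:,1]/r]
def wplane(c,uv,z):
    d=np.array(uv)-c["K"][:2,2]; r=np.linalg.norm(d); th=r/c["K"][0,0]
    v=np.array([*(np.sin(th)*d/r),np.cos(th)]); mt=c["mount"]
    v=c["M"]@(mt[:3,:3]@v); o=c["M"]@mt[:3,3]+c["t"]
    return o+v*(z-o[2])/v[2]
E
python3 - <<'E'
from h import *
snap("a")
a=cv2.imread("pics/wrist_a.png")[160:360,200:440]; cv2.imwrite("pics/wa.png",cv2.resize(a,(720,600),interpolation=cv2.INTER_CUBIC))
E
```

```text
t 1.4 pos [0.5071 0.2253 0.1618] psi -0.4153 q6 -0.879 F [-0.11  0.36  0.46] T [0.009 0.012 0.023] w 0.0871
```

View pics/wa.png

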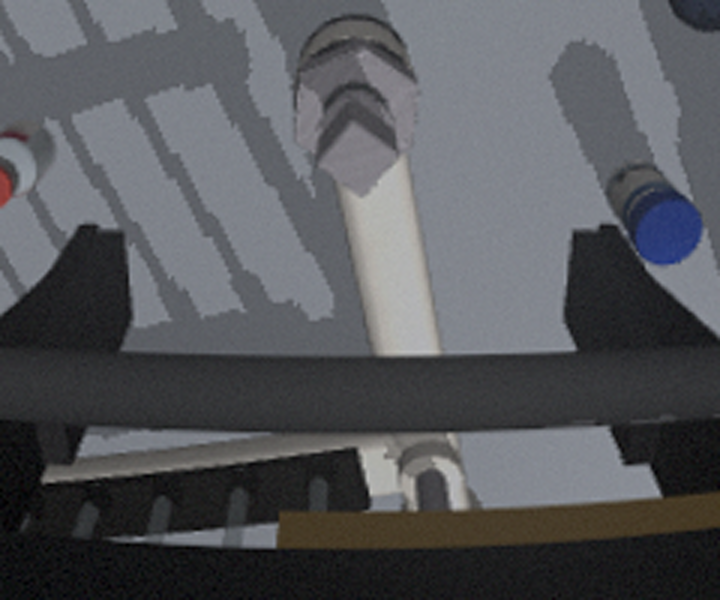

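```bash
python3 - <<'E'
import cv2
a=cv2.imread("pics/wrist_a.png")[160:235,285:355]; cv2.imwrite("pics/wa2.png",cv2.resize(a,(560,600),interpolation=cv2.INTER_CUBIC))
E
```

```text
(no output)
```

View pics/wa2.png

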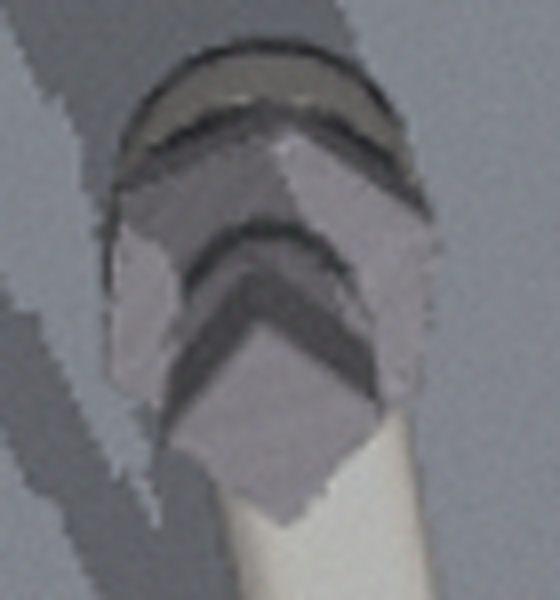

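```bash
cat > fit.py <<'E'
from h import *
def sq(x,y,z,a,s=.008):
    k=a+np.pi/4+np.arange(4)*np.pi/2; return np.c_[x+s*2**.5*np.cos(k),y+s*2**.5*np.sin(k),np.full(4,z)]
def hexa(x,y,z,a):
    k=a+np.pi/6+np.arange(6)*np.pi/3; rr=.018/np.cos(np.pi/6); return np.c_[x+rr*np.cos(k),y+rr*np.sin(k),np.full(6,z)]
def nearest(p,obs): return np.array([p[np.argmin(np.linalg.norm(p-o,axis=1))]-o for o in obs]).ravel()
def fit(c,H,N,a0,n0,zt=.1,x0=(.506,.2265)):
    best=None
    for da in np.arange(0,90,15):
      for dn in np.arange(0,60,15):
        f=lambda s:np.r_[nearest(wproj(c,sq(s[0],s[1],s[4]*1,s[2])),H),nearest(wproj(c,hexa(s[0],s[1],.06,s[3])),N),(s[4]-zt)/.002]
        r=least_squares(f,[*x0,np.radians(da),np.radians(dn),zt],loss='soft_l1')
        if best is None or r.cost<best.cost: best=r
    return best
E
python3 - <<'E'
from fit import *
c=np.load("wrist_a.npz"); o=np.array([285,160])
H=np.array([(265,320),(383,405),(285,522),(167,442)])/8+o
N=np.array([(282,138),(118,205),(432,240),(112,380),(415,400)])/8+o
r=fit(c,H,N,0,0); s=r.x; print(s,np.degrees(s[2:4])%90,np.degrees(s[3])%60,r.cost,r.fun.round(1))
img=cv2.imread("pics/wrist_a.png"); big=cv2.resize(img[160:235,285:355],(560,600),interpolation=cv2.INTER_CUBIC)
for P,col in((sq(s[0],s[1],s[4],s[2]),(0,0,255)),(hexa(s[0],s[1],.06,s[3]),(0,255,0)),(hexa(s[0],s[1],.044,s[3]),(255,255,0))):
    q=((wproj(c,P)-o)*8).astype(int); cv2.polylines(big,[q],True,col,1)
cv2.imwrite("pics/fa.png",big)
E
```

```text
[0.50561213 0.22884877 0.50805939 0.02501644 0.09835193] [29.10965904  1.43333618] 1.4333361816301835 6.493778069452881 [-1.  -0.9  0.8  0.6  0.4  1.4 -1.3 -0.3  0.5 -1.5 -0.5  0.   1.1 -1.
 -1.3  0.6  0.7  1.2 -0.8]
```

View pics/fa.png

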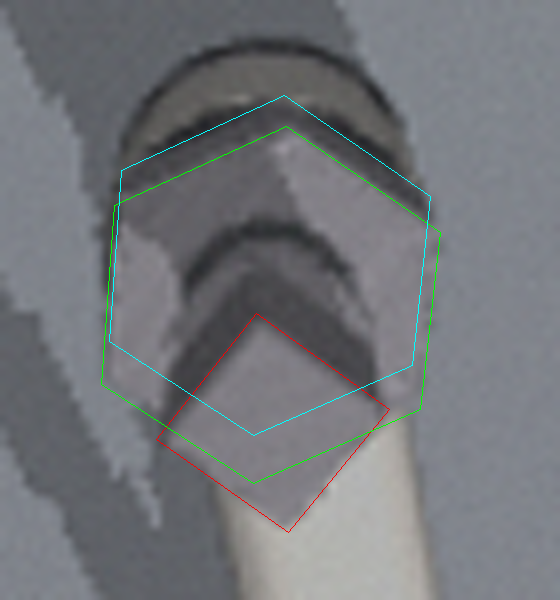

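>>> step_arm:
  commands:
    - {"delta_pos":[0.5,0.04,-0.05],"rotation":[0.4,0,0],"hand":0}
    - {"delta_pos":[1.1,0.04,-0.05],"rotation":[0.8,0,0],"hand":0}
    - {"delta_pos":[1.8,0.04,-0.05],"rotation":[0.8,0,0],"hand":0}
    - {"delta_pos":[2.4,0.04,-0.05],"rotation":[0.8,0,0],"hand":0}
    - {"delta_pos":[2.6,0.04,-0.05],"rotation":[0.8,0,0],"hand":0}

```text
time_s: 1.87
tool_pos: [0.5016, 0.2291, 0.0544]
eef_rot: [0.388, 1.541, -0.393]
ft_force: [-1.1, -0.1, -1.2]
gripper_width: 0.0869
```

```bash
python3 - <<'E'
from h import *
snap("b",("wrist","side"))
a=cv2.imread("pics/wrist_b.png")[200:340,200:440]; cv2.imwrite("pics/wb.png",cv2.resize(a,(800,467),interpolation=cv2.INTER_CUBIC))
a=cv2.imread("pics/side_b.png")[180:330,200:400]; cv2.imwrite("pics/sb.png",cv2.resize(a,(800,600),interpolation=cv2.INTER_CUBIC))
E
```

```text
t 1.87 pos [0.5016 0.2291 0.0544] psi -0.4972 q6 -0.789 F [-1.13 -0.13 -1.16] T [-0.026  0.047  0.026] w 0.0869
```

View pics/wb.png

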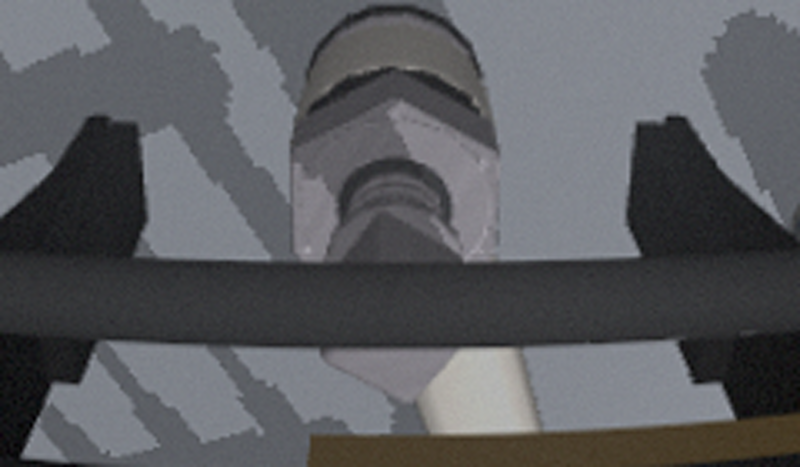

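View pics/sb.png

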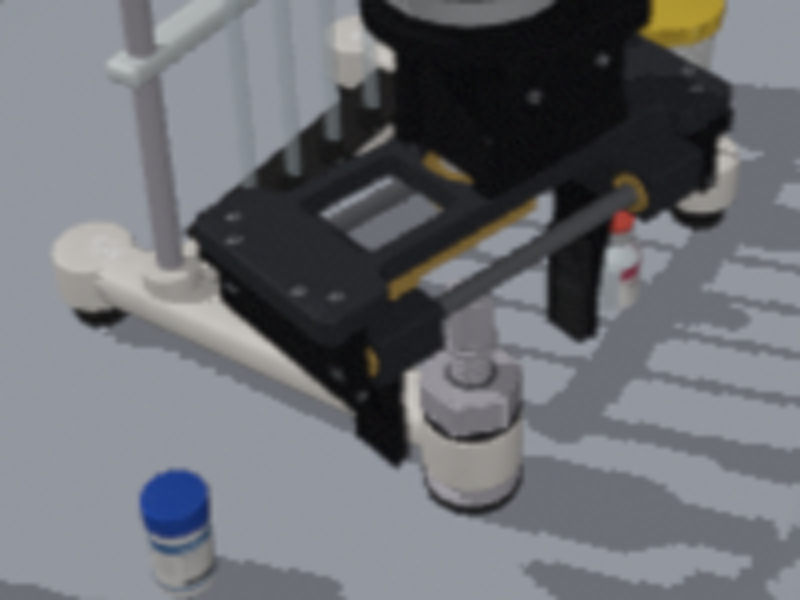

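```bash
python3 - <<'E'
from h import *
from bench import manip
o=manip.observe(); print(o["tool_pos"],o["dq"].round(3))
for P in [(.5016,.2291,.0544),(.506,.2275,.0544),(.506,.2275,.044)]: print((proj("side",P)-[200,180])*4)
c=np.load("wrist_b.npz")
for P in [(.5016,.2291,.0544),(.506,.2275,.06),(.506,.2275,.044)]: print((wproj(c,P)-[200,200])*800/240)
E
```

```text
[0.50282465 0.22935026 0.05656223] [-0.003 -0.041 -0.044 -0.     0.019 -0.002]
[[479.06709817 380.13050787]]
[[469.61456149 374.74838555]]
[[469.88957024 394.44579128]]
[[385.24544014 180.42865846]]
[[389.08790704 219.06861352]]
[[389.27237403 177.41266695]]
```

>>> step_arm:
  commands:
    - {"delta_pos":[0.1,0.03,0],"rotation":[0,0,0],"hand":0}
    - {"delta_pos":[0.24,0.03,0],"rotation":[0,0,0],"hand":0}
    - {"delta_pos":[0.24,0.03,0],"rotation":[0,0,0],"hand":0.3}
    - {"delta_pos":[0.24,0.03,0],"rotation":[0,0,0],"hand":0.45}
    - {"delta_pos":[0.24,0.03,0],"rotation":[0,0,0],"hand":0.5}

```text
time_s: 2.38
tool_pos: [0.506, 0.2306, 0.0498]
eef_rot: [0.391, 1.534, -0.389]
ft_force: [-0.6, -0.1, 0.2]
gripper_width: 0.0742
```

>>> step_arm:
  commands:
    - {"delta_pos":[0,0,0],"rotation":[0,0,0],"hand":1}
    - {"delta_pos":[0,0,0],"rotation":[0,0,0],"hand":1}
    - {"delta_pos":[0,0,0],"rotation":[0,0,0],"hand":1}
    - {"delta_pos":[0,0,0],"rotation":[0,0,0],"hand":1}
    - {"delta_pos":[0,0,0],"rotation":[0,0,0],"hand":1}

```text
time_s: 2.8
tool_pos: [0.5054, 0.2304, 0.049]
eef_rot: [0.39, 1.535, -0.39]
ft_force: [-1.1, 0.3, -0.1]
gripper_width: 0.0414
```

```bash
python3 - <<'E'
from h import *
snap("c",("wrist","side"))
a=cv2.imread("pics/wrist_c.png")[200:340,200:440]; cv2.imwrite("pics/wc.png",cv2.resize(a,(800,467),interpolation=cv2.INTER_CUBIC))
a=cv2.imread("pics/side_c.png")[180:330,200:400]; cv2.imwrite("pics/sc.png",cv2.resize(a,(800,600),interpolation=cv2.INTER_CUBIC))
E
```

```text
t 2.8 pos [0.5054 0.2304 0.049 ] psi -0.4976 q6 -0.787 F [-1.09  0.31 -0.14] T [-0.052  0.007 -0.019] w 0.0414
```

View pics/wc.png

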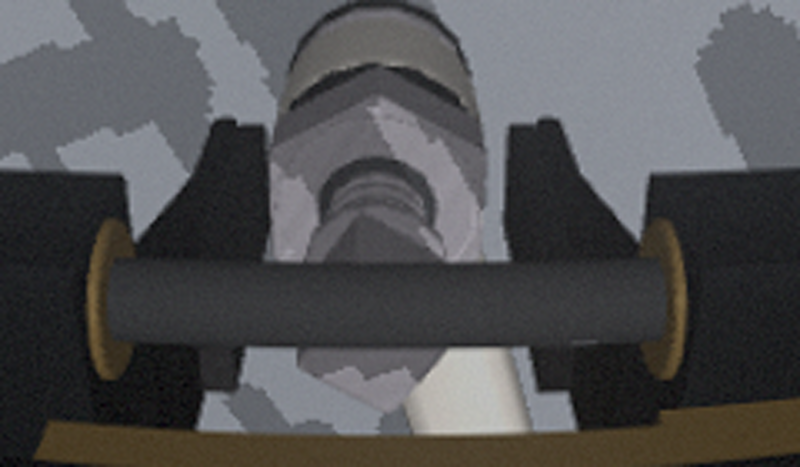

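View pics/sc.png

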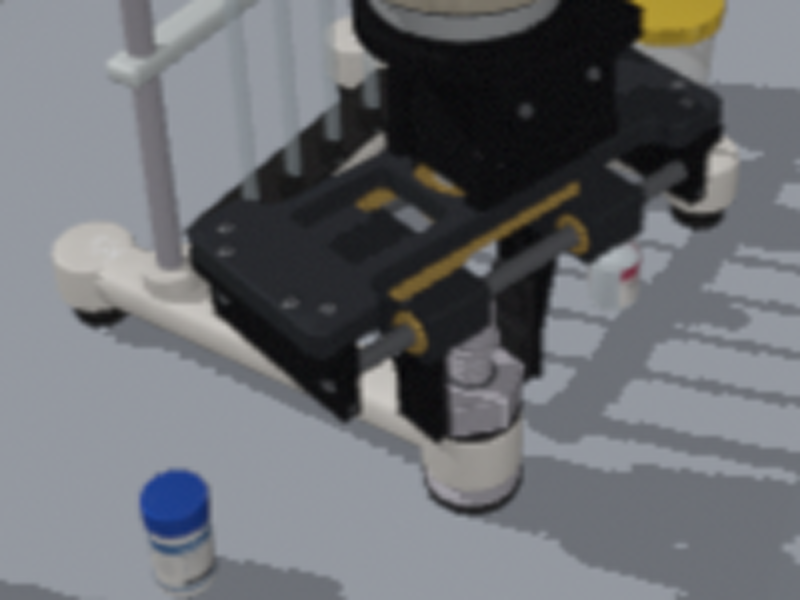

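```bash
python3 - <<'E'
from h import *
c=np.load("wrist_c.npz"); M,t=c["M"],c["t"]
for y in (-.0207,.0207):
  for x in (0,-.038):
    for z in (-.0095,.0095): print(y,x,z,((wproj(c,t+M@[x,y,z])-[200,200])*800/240).round(0), ((proj("side",t+M@[x,y,z])-[200,180])*4).round(0))
for P in [(.5046,.229),(.506,.2275),(.5056,.2285)]:
  k=np.radians(1.4+30+60*np.arange(6)); print(((wproj(c,np.c_[P[0]+.0208*np.cos(k),P[1]+.0208*np.sin(k),.06+0*k])-[200,200])*800/240).round(0).tolist())
E
```

```text
-0.0207 0 -0.0095 [[265. 130.]] [[525. 378.]]
-0.0207 0 0.0095 [[269. 226.]] [[492. 353.]]
-0.0207 -0.038 -0.0095 [[235. 243.]] [[526. 303.]]
-0.0207 -0.038 0.0095 [[244. 352.]] [[491. 279.]]
0.0207 0 -0.0095 [[506. 131.]] [[444. 430.]]
0.0207 0 0.0095 [[501. 227.]] [[411. 403.]]
0.0207 -0.038 -0.0095 [[535. 243.]] [[442. 355.]]
0.0207 -0.038 0.0095 [[526. 353.]] [[408. 329.]]
[[482.0, 263.0], [487.0, 153.0], [375.0, 94.0], [264.0, 153.0], [269.0, 262.0], [376.0, 314.0]]
[[477.0, 273.0], [483.0, 164.0], [371.0, 105.0], [260.0, 163.0], [266.0, 272.0], [372.0, 323.0]]
[[482.0, 269.0], [487.0, 160.0], [375.0, 100.0], [264.0, 159.0], [270.0, 268.0], [376.0, 319.0]]
```

>>> step_arm:
  commands:
    - {"delta_pos":[0,-0.03,0],"rotation":[0,0,0],"hand":0.5}
    - {"delta_pos":[0,-0.03,0],"rotation":[0,0,0],"hand":1}
    - {"delta_pos":[0,-0.03,0],"rotation":[0,0,0],"hand":1}
    - {"delta_pos":[0,-0.03,0],"rotation":[0,0,0],"hand":1}
    - {"delta_pos":[0,-0.03,0],"rotation":[0,0,0],"hand":1}

```text
time_s: 3.32
tool_pos: [0.5047, 0.229, 0.0489]
eef_rot: [0.39, 1.536, -0.391]
ft_force: [-0.8, -3.4, 1.6]
gripper_width: 0.0356
```

```bash
python3 - <<'E'
from h import *
snap("d")
E
```

```text
t 3.32 pos [0.5047 0.229  0.0489] psi -0.4976 q6 -0.789 F [-0.8  -3.39  1.61] T [-0.602  0.271 -0.071] w 0.0356
```

>>> step_arm:
  commands:
    - {"delta_pos":[0,0,0],"rotation":[-0.6,0,0],"hand":1}
    - {"delta_pos":[0,0,0],"rotation":[-1.2,0,0],"hand":1}
    - {"delta_pos":[0,0,0],"rotation":[-1.8,0,0],"hand":1}
    - {"delta_pos":[0,0,0],"rotation":[-2.4,0,0],"hand":1}
    - {"delta_pos":[0,0,0],"rotation":[-3.0,0,0],"hand":1}

```text
time_s: 3.78
tool_pos: [0.5046, 0.2288, 0.0489]
eef_rot: [0.141, 1.567, -0.143]
ft_force: [-2.2, -4.3, 2.9]
gripper_width: 0.0359
```

```bash
python3 - <<'E'
from h import *
snap("e")
a=cv2.imread("pics/wrist_e.png")[200:340,200:440]; cv2.imwrite("pics/we.png",cv2.resize(a,(800,467),interpolation=cv2.INTER_CUBIC))
E
```

```text
t 3.78 pos [0.5046 0.2288 0.0489] psi -0.181 q6 -1.106 F [-2.19 -4.25  2.86] T [-0.839  0.386 -0.37 ] w 0.0359
```

View pics/we.png

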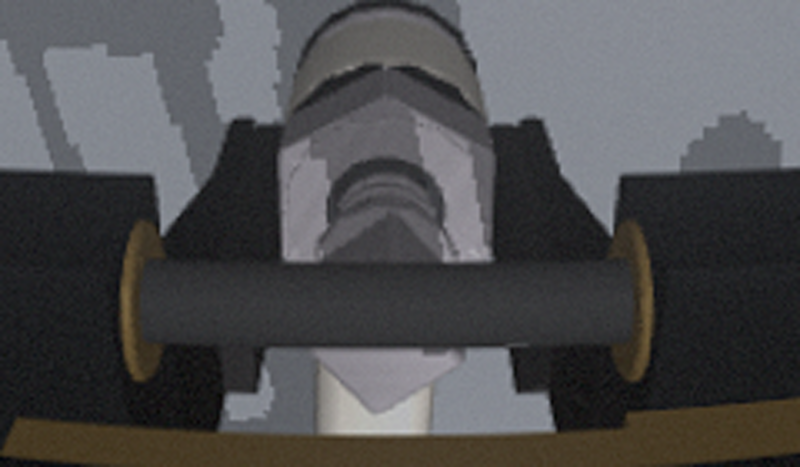

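>>> step_arm:
  commands:
    - {"delta_pos":[0,0,0],"rotation":[-0.8,0,0],"hand":1}
    - {"delta_pos":[0,0,0],"rotation":[-1.6,0,0],"hand":1}
    - {"delta_pos":[0,0,0],"rotation":[-2.4,0,0],"hand":1}
    - {"delta_pos":[0,0,0],"rotation":[-3.2,0,0],"hand":1}
    - {"delta_pos":[0,0,0],"rotation":[-4.0,0,0],"hand":1}

```text
time_s: 4.25
tool_pos: [0.5046, 0.2285, 0.049]
eef_rot: [-0.188, 1.564, 0.186]
ft_force: [-1.8, -5.9, 4.3]
gripper_width: 0.0357
```

```bash
python3 - <<'E'
from h import *
snap("f")
E
```

```text
t 4.25 pos [0.5046 0.2285 0.049 ] psi 0.2381 q6 -1.524 F [-1.79 -5.87  4.27] T [-1.223  0.424 -0.162] w 0.0357
```

>>> step_arm:
  commands:
    - {"delta_pos":[0,0,0],"rotation":[-0.8,0,0],"hand":1}
    - {"delta_pos":[0,0,0],"rotation":[-1.6,0,0],"hand":1}
    - {"delta_pos":[0,0,0],"rotation":[-2.4,0,0],"hand":1}
    - {"delta_pos":[0,0,0],"rotation":[-3.2,0,0],"hand":1}
    - {"delta_pos":[0,0,0],"rotation":[-4.0,0,0],"hand":1}

```text
time_s: 4.72
tool_pos: [0.5049, 0.2283, 0.0492]
eef_rot: [-0.516, 1.51, 0.513]
ft_force: [-2.5, -7.8, 5.2]
gripper_width: 0.036
```

```bash
python3 - <<'E'
from h import *
snap("g")
E
```

```text
t 4.72 pos [0.5049 0.2283 0.0492] psi 0.6572 q6 -1.943 F [-2.5  -7.75  5.23] T [-1.367  0.371 -0.047] w 0.036
```

>>> step_arm:
  commands:
    - {"delta_pos":[0,0,0],"rotation":[-0.8,0,0],"hand":1}
    - {"delta_pos":[0,0,0],"rotation":[-1.6,0,0],"hand":1}
    - {"delta_pos":[0,0,0],"rotation":[-2.4,0,0],"hand":1}
    - {"delta_pos":[0,0,0],"rotation":[-3.2,0,0],"hand":1}
    - {"delta_pos":[0,0,0],"rotation":[-4.0,0,0],"hand":1}

```text
time_s: 5.18
tool_pos: [0.5052, 0.2281, 0.0494]
eef_rot: [-0.839, 1.404, 0.836]
ft_force: [-1.7, -7.5, 5.6]
gripper_width: 0.0358
```

```bash
python3 - <<'E'
from h import *
snap("h")
a=cv2.imread("pics/wrist_h.png")[200:340,200:440]; cv2.imwrite("pics/wh.png",cv2.resize(a,(800,467),interpolation=cv2.INTER_CUBIC))
E
```

```text
t 5.18 pos [0.5052 0.2281 0.0494] psi 1.0761 q6 -2.362 F [-1.68 -7.54  5.61] T [-1.467  0.386 -0.127] w 0.0358
```

View pics/wh.png

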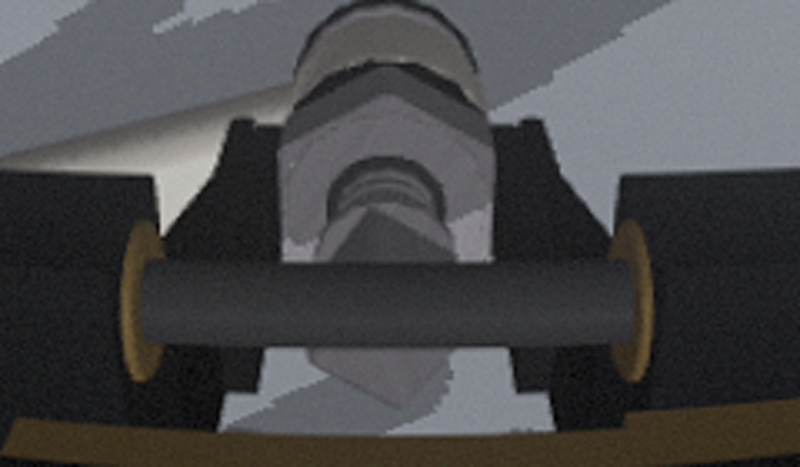

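>>> step_arm:
  commands:
    - {"delta_pos":[0,0,0],"rotation":[0,0,0],"hand":0.3}
    - {"delta_pos":[0,0,0],"rotation":[0,0,0],"hand":0.3}
    - {"delta_pos":[0,0,0],"rotation":[0,0,0],"hand":0.3}
    - {"delta_pos":[-0.6,0,0],"rotation":[0,0,0],"hand":0.3}
    - {"delta_pos":[-1.3,0,0],"rotation":[0,0,0],"hand":0.3}

```text
time_s: 5.65
tool_pos: [0.5025, 0.2292, 0.0988]
eef_rot: [-0.834, 1.41, 0.837]
ft_force: [0.2, 0.9, -0.5]
gripper_width: 0.0581
```

>>> step_arm:
  commands:
    - {"delta_pos":[-0.6,0,0],"rotation":[1.1,0,0],"hand":0.3}
    - {"delta_pos":[-1.2,0,0],"rotation":[2.2,0,0],"hand":0.3}
    - {"delta_pos":[-1.2,0,0],"rotation":[3.3,0,0],"hand":0.3}
    - {"delta_pos":[-1.2,0,0],"rotation":[4.4,0,0],"hand":0.3}
    - {"delta_pos":[-1.2,0,0],"rotation":[5.4,0,0],"hand":0.3}

```text
time_s: 6.07
tool_pos: [0.5053, 0.2301, 0.1497]
eef_rot: [-0.393, 1.533, 0.394]
ft_force: [0.7, -0.8, -0.2]
gripper_width: 0.0609
```

>>> step_arm:
  commands:
    - {"delta_pos":[0,0,0],"rotation":[0,0,0],"hand":0.3}
    - {"delta_pos":[0,0,0],"rotation":[0,0,0],"hand":0.3}
    - {"delta_pos":[0,0,0],"rotation":[0,0,0],"hand":0.3}
    - {"delta_pos":[0,0,0],"rotation":[0,0,0],"hand":0.3}
    - {"delta_pos":[0,0,0],"rotation":[0,0,0],"hand":0.3}

```text
time_s: 6.48
tool_pos: [0.5048, 0.2294, 0.1488]
eef_rot: [-0.399, 1.534, 0.399]
ft_force: [-0.1, -0.5, 0.3]
gripper_width: 0.0605
```

```bash
python3 - <<'E'
from h import *
snap("i")
a=cv2.imread("pics/wrist_i.png")[160:235,280:355]; cv2.imwrite("pics/wi.png",cv2.resize(a,(600,600),interpolation=cv2.INTER_CUBIC))
E
```

```text
t 6.48 pos [0.5048 0.2294 0.1488] psi 0.5091 q6 -1.796 F [-0.06 -0.51  0.33] T [ 0.055  0.053 -0.032] w 0.0605
```

View pics/wi.png

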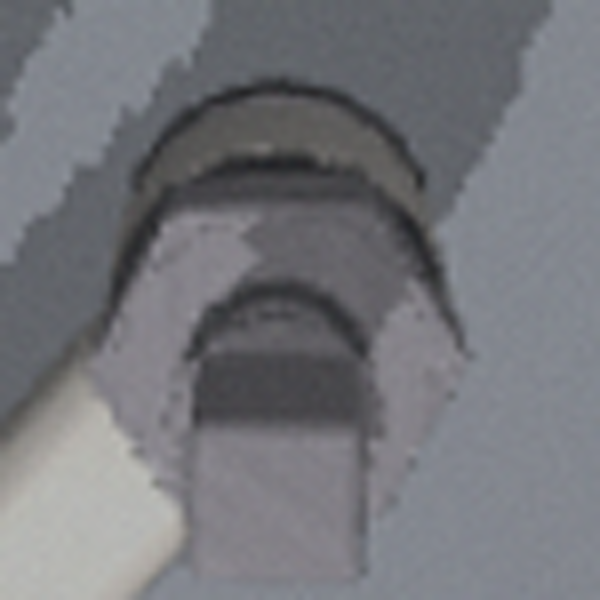

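>>> step_arm:
  commands:
    - {"delta_pos":[0.5,0,0],"rotation":[0,0,0],"hand":0.3}
    - {"delta_pos":[1.1,0,0],"rotation":[0,0,0],"hand":0.3}
    - {"delta_pos":[1.6,0,0],"rotation":[0,0,0],"hand":0.3}
    - {"delta_pos":[1.94,0,0],"rotation":[0,0,0],"hand":0.3}
    - {"delta_pos":[1.94,0,0],"rotation":[0,0,0],"hand":0.5}

```text
time_s: 6.95
tool_pos: [0.5021, 0.2285, 0.0677]
eef_rot: [-0.399, 1.54, 0.399]
ft_force: [-1.2, -0.4, -0.6]
gripper_width: 0.0583
```

>>> step_arm:
  commands:
    - {"delta_pos":[0,0,0],"rotation":[0,0,0],"hand":0.7}
    - {"delta_pos":[0,0,0],"rotation":[0,0,0],"hand":0.7}
    - {"delta_pos":[0,0,0],"rotation":[0,0,0],"hand":0.75}
    - {"delta_pos":[0,0,0],"rotation":[0,0,0],"hand":0.75}
    - {"delta_pos":[0,0,0],"rotation":[0,0,0],"hand":0.75}

```text
time_s: 7.37
tool_pos: [0.5056, 0.2296, 0.0725]
eef_rot: [-0.398, 1.532, 0.398]
ft_force: [-0.5, -0.4, -0.4]
gripper_width: 0.0287
```

```bash
python3 - <<'E'
from h import *
snap("j",("wrist","side"))
a=cv2.imread("pics/wrist_j.png")[180:320,200:440]; cv2.imwrite("pics/wj.png",cv2.resize(a,(800,467),interpolation=cv2.INTER_CUBIC))
a=cv2.imread("pics/side_j.png")[180:330,200:400]; cv2.imwrite("pics/sj.png",cv2.resize(a,(800,600),interpolation=cv2.INTER_CUBIC))
E
```

```text
t 7.37 pos [0.5056 0.2296 0.0725] psi 0.5078 q6 -1.794 F [-0.5  -0.44 -0.42] T [ 0.032  0.05  -0.019] w 0.0287
```

View pics/wj.png

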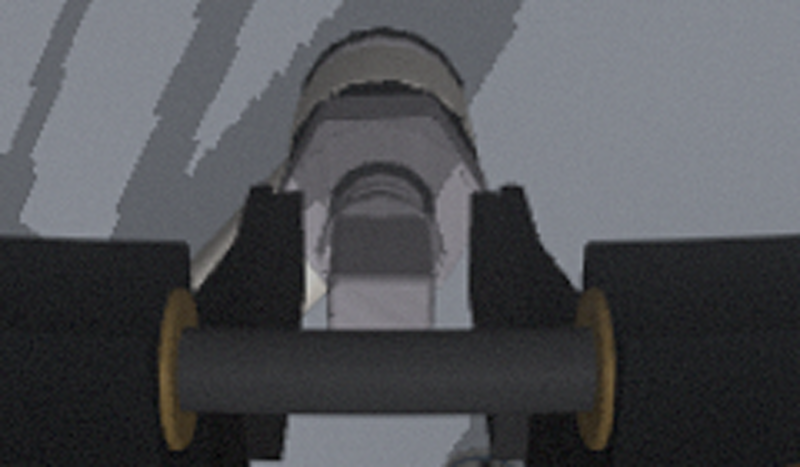

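View pics/sj.png

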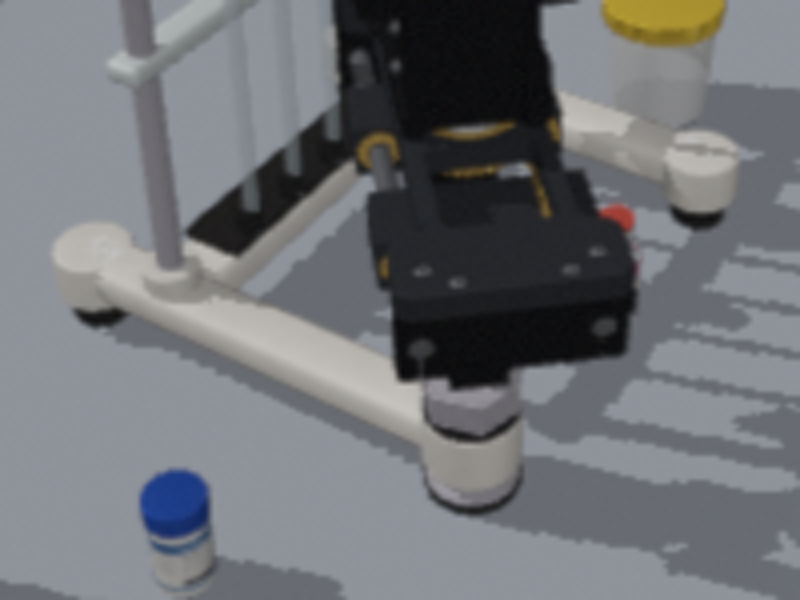

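>>> step_arm:
  commands:
    - {"delta_pos":[0,-0.01,0],"rotation":[0,0,0],"hand":1}
    - {"delta_pos":[0,-0.01,0],"rotation":[0,0,0],"hand":1}
    - {"delta_pos":[0,-0.01,0],"rotation":[0,0,0],"hand":1}
    - {"delta_pos":[0,-0.01,0],"rotation":[0,0,0],"hand":1}
    - {"delta_pos":[0,-0.01,0],"rotation":[0,0,0],"hand":1}

```text
time_s: 7.88
tool_pos: [0.5056, 0.2289, 0.0719]
eef_rot: [-0.398, 1.533, 0.398]
ft_force: [0.9, -3.0, 5.0]
gripper_width: 0.019
```

```bash
cat > st.py <<'E'
from bench import manip
import numpy as np
from scipy.spatial.transform import Rotation as R
# average a few readings: side camera call advances 0.05 s each
T=[];F=[];E=[]
import sys
n=int(sys.argv[1]) if len(sys.argv)>1 else 1
for i in range(n):
    o=manip.observe(); T.append(o["torque"]);F.append(o["ft_force"]);E.append(o["joint_efforts"][5])
    if i<n-1: manip.read_camera("side")
M=R.from_rotvec(o["eef_rot"]).as_matrix()
print("t",round(o["time_s"],2),"pos",o["tool_pos"].round(4),"psi",round(np.arctan2(M[1,2],M[0,2]),4),"F",np.mean(F,0).round(2),"T",np.mean(T,0).round(3),"sd",np.std(T,0).round(3),"e6",np.mean(E).round(3),"w",round(o["gripper_width"],4))
E
python3 st.py 6
```

```text
t 8.13 pos [0.5056 0.2289 0.0718] psi 0.5077 F [ 1.   -2.5   5.07] T [-0.428 -0.179  0.013] sd [0.057 0.02  0.025] e6 0.004 w 0.0192
```

```bash
python3 - <<'E'
from h import *
snap("k",("wrist","scene"))
a=cv2.imread("pics/wrist_k.png")[180:320,200:440]; cv2.imwrite("pics/wk.png",cv2.resize(a,(800,467),interpolation=cv2.INTER_CUBIC))
a=cv2.imread("pics/scene_k.png")[100:220,180:340]; cv2.imwrite("pics/sk.png",cv2.resize(a,(800,600),interpolation=cv2.INTER_CUBIC))
E
```

```text
t 8.13 pos [0.5056 0.2289 0.0718] psi 0.5077 q6 -1.795 F [ 0.44 -2.59  5.67] T [-0.474 -0.158 -0.021] w 0.0192
```

View pics/wk.png

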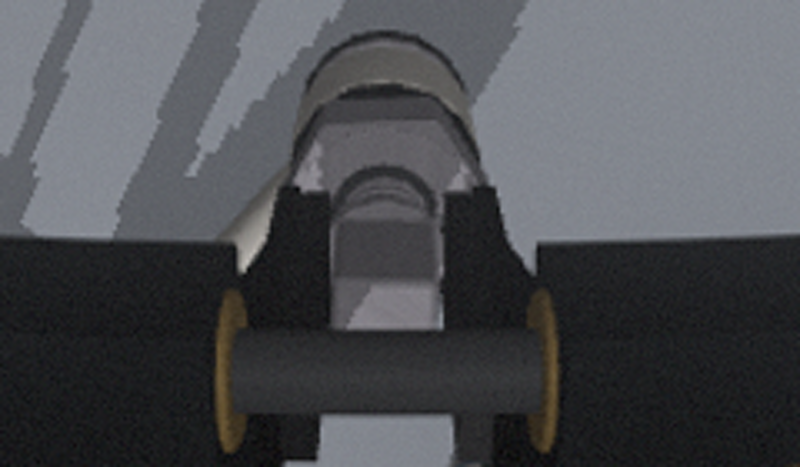

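View pics/sk.png

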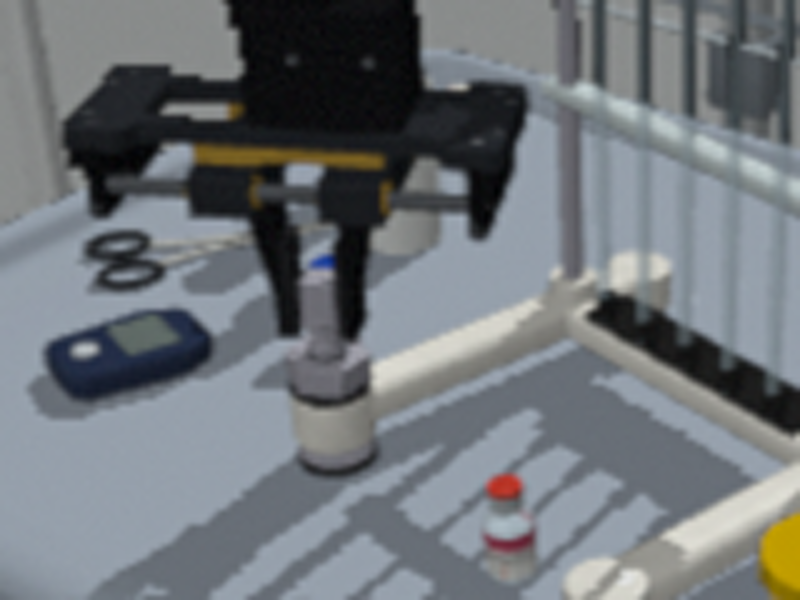

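>>> step_arm:
  commands:
    - {"delta_pos":[0,0,0],"rotation":[0.3,0,0],"hand":1}
    - {"delta_pos":[0,0,0],"rotation":[0.6,0,0],"hand":1}
    - {"delta_pos":[0,0,0],"rotation":[0.9,0,0],"hand":1}
    - {"delta_pos":[0,0,0],"rotation":[1.2,0,0],"hand":1}
    - {"delta_pos":[0,0,0],"rotation":[1.5,0,0],"hand":1}

```text
time_s: 8.65
tool_pos: [0.5055, 0.2289, 0.0717]
eef_rot: [-0.274, 1.552, 0.274]
ft_force: [1.7, -2.6, 5.6]
gripper_width: 0.0196
```

```bash
python3 st.py 3; python3 - <<'E'
from h import *
snap("l")
a=cv2.imread("pics/wrist_l.png")[180:320,200:440]; cv2.imwrite("pics/wl.png",cv2.resize(a,(800,467),interpolation=cv2.INTER_CUBIC))
E
```

```text
t 8.75 pos [0.5055 0.229  0.0717] psi 0.3504 F [ 1.68 -2.    5.25] T [-0.465 -0.236  0.033] sd [0.003 0.03  0.037] e6 -0.062 w 0.0192
t 8.75 pos [0.5055 0.229  0.0717] psi 0.3504 q6 -1.638 F [ 1.56 -1.17  5.42] T [-0.469 -0.194  0.   ] w 0.0192
```

View pics/wl.png

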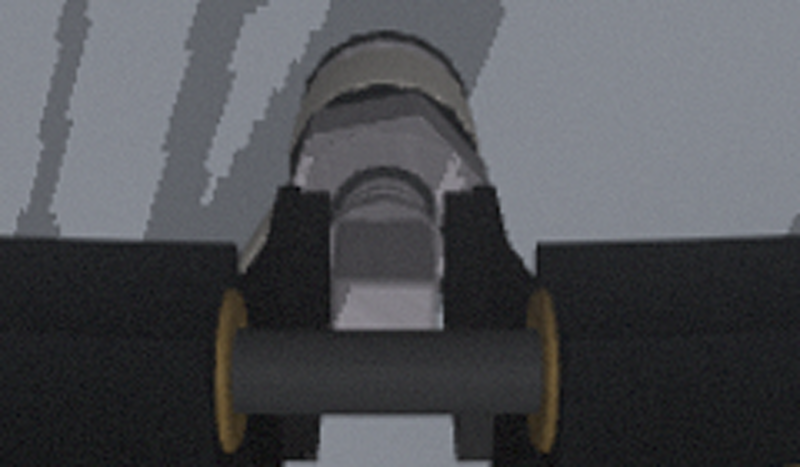

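>>> step_arm:
  commands:
    - {"delta_pos":[0.001,0,0],"rotation":[0.4,0,0],"hand":1}
    - {"delta_pos":[0.002,0,0],"rotation":[0.8,0,0],"hand":1}
    - {"delta_pos":[0.003,0,0],"rotation":[1.2,0,0],"hand":1}
    - {"delta_pos":[0.004,0,0],"rotation":[1.6,0,0],"hand":1}
    - {"delta_pos":[0.005,0,0],"rotation":[2.0,0,0],"hand":1}

```text
time_s: 9.22
tool_pos: [0.5055, 0.2289, 0.0716]
eef_rot: [-0.11, 1.567, 0.11]
ft_force: [1.2, -1.9, 5.6]
gripper_width: 0.0192
```

```bash
python3 st.py 4
```

```text
t 9.37 pos [0.5055 0.229  0.0716] psi 0.142 F [ 1.57 -2.76  5.42] T [-0.483 -0.189  0.01 ] sd [0.039 0.027 0.054] e6 -0.039 w 0.0191
```

>>> step_arm:
  commands:
    - {"delta_pos":[0.001,0,0],"rotation":[0.4,0,0],"hand":1}
    - {"delta_pos":[0.002,0,0],"rotation":[0.8,0,0],"hand":1}
    - {"delta_pos":[0.003,0,0],"rotation":[1.2,0,0],"hand":1}
    - {"delta_pos":[0.004,0,0],"rotation":[1.6,0,0],"hand":1}
    - {"delta_pos":[0.005,0,0],"rotation":[2.0,0,0],"hand":1}

```text
time_s: 9.78
tool_pos: [0.5055, 0.229, 0.0714]
eef_rot: [0.054, 1.569, -0.054]
ft_force: [1.1, -3.3, 5.2]
gripper_width: 0.0196
```

```bash
python3 st.py 4
```

```text
t 9.93 pos [0.5055 0.229  0.0715] psi -0.0675 F [ 1.14 -2.66  6.14] T [-0.527 -0.163  0.015] sd [0.028 0.025 0.01 ] e6 -0.041 w 0.0193
```

>>> step_arm:
  commands:
    - {"delta_pos":[0.001,0,0],"rotation":[0.4,0,0],"hand":1}
    - {"delta_pos":[0.002,0,0],"rotation":[0.8,0,0],"hand":1}
    - {"delta_pos":[0.003,0,0],"rotation":[1.2,0,0],"hand":1}
    - {"delta_pos":[0.004,0,0],"rotation":[1.6,0,0],"hand":1}
    - {"delta_pos":[0.005,0,0],"rotation":[2.0,0,0],"hand":1}

```text
time_s: 10.35
tool_pos: [0.5055, 0.229, 0.0713]
eef_rot: [0.219, 1.559, -0.219]
ft_force: [1.3, -1.7, 6.3]
gripper_width: 0.0194
```

```bash
python3 st.py 4
```

```text
t 10.5 pos [0.5055 0.229  0.0713] psi -0.2769 F [ 1.05 -2.58  6.42] T [-0.557 -0.148 -0.001] sd [0.023 0.01  0.028] e6 -0.041 w 0.0192
```

>>> step_arm:
  commands:
    - {"delta_pos":[0.001,0,0],"rotation":[0.4,0,0],"hand":1}
    - {"delta_pos":[0.002,0,0],"rotation":[0.8,0,0],"hand":1}
    - {"delta_pos":[0.003,0,0],"rotation":[1.2,0,0],"hand":1}
    - {"delta_pos":[0.004,0,0],"rotation":[1.6,0,0],"hand":1}
    - {"delta_pos":[0.005,0,0],"rotation":[2.0,0,0],"hand":1}

```text
time_s: 10.92
tool_pos: [0.5055, 0.229, 0.0711]
eef_rot: [0.383, 1.536, -0.382]
ft_force: [1.2, -3.2, 6.7]
gripper_width: 0.019
```

```bash
python3 st.py 4
```

```text
t 11.07 pos [0.5055 0.229  0.0711] psi -0.4863 F [ 0.81 -3.34  6.61] T [-0.563 -0.104 -0.001] sd [0.041 0.035 0.033] e6 -0.039 w 0.0195
```

>>> step_arm:
  commands:
    - {"delta_pos":[0.001,0,0],"rotation":[0.4,0,0],"hand":1}
    - {"delta_pos":[0.002,0,0],"rotation":[0.8,0,0],"hand":1}
    - {"delta_pos":[0.003,0,0],"rotation":[1.2,0,0],"hand":1}
    - {"delta_pos":[0.004,0,0],"rotation":[1.6,0,0],"hand":1}
    - {"delta_pos":[0.005,0,0],"rotation":[2.0,0,0],"hand":1}

```text
time_s: 11.48
tool_pos: [0.5056, 0.229, 0.071]
eef_rot: [0.546, 1.5, -0.545]
ft_force: [1.6, -3.5, 7.2]
gripper_width: 0.0194
```

```bash
python3 st.py 4
```

```text
t 11.63 pos [0.5056 0.2289 0.071 ] psi -0.6958 F [ 1.11 -3.09  6.89] T [-0.612 -0.11   0.046] sd [0.033 0.049 0.044] e6 -0.037 w 0.0191
```

>>> step_arm:
  commands:
    - {"delta_pos":[0.001,0,0],"rotation":[0.4,0,0],"hand":1}
    - {"delta_pos":[0.002,0,0],"rotation":[0.8,0,0],"hand":1}
    - {"delta_pos":[0.003,0,0],"rotation":[1.2,0,0],"hand":1}
    - {"delta_pos":[0.004,0,0],"rotation":[1.6,0,0],"hand":1}
    - {"delta_pos":[0.005,0,0],"rotation":[2.0,0,0],"hand":1}

```text
time_s: 12.05
tool_pos: [0.5056, 0.229, 0.0709]
eef_rot: [0.708, 1.451, -0.707]
ft_force: [0.7, -3.0, 6.6]
gripper_width: 0.0194
```

```bash
python3 st.py 4
```

```text
t 12.2 pos [0.5056 0.229  0.0709] psi -0.9052 F [ 0.54 -3.22  7.69] T [-0.631 -0.066 -0.009] sd [0.038 0.022 0.022] e6 -0.035 w 0.0194
```

>>> step_arm:
  commands:
    - {"delta_pos":[0.001,0,0],"rotation":[0.4,0,0],"hand":1}
    - {"delta_pos":[0.002,0,0],"rotation":[0.8,0,0],"hand":1}
    - {"delta_pos":[0.003,0,0],"rotation":[1.2,0,0],"hand":1}
    - {"delta_pos":[0.004,0,0],"rotation":[1.6,0,0],"hand":1}
    - {"delta_pos":[0.005,0,0],"rotation":[2.0,0,0],"hand":1}

```text
time_s: 12.62
tool_pos: [0.5056, 0.229, 0.0707]
eef_rot: [0.869, 1.39, -0.868]
ft_force: [-0.5, -4.3, 8.4]
gripper_width: 0.0192
```

```bash
python3 st.py 4
```

```text
t 12.77 pos [0.5056 0.2289 0.0707] psi -1.1147 F [ 0.42 -3.19  7.99] T [-0.666 -0.032  0.014] sd [0.036 0.027 0.038] e6 -0.034 w 0.0189
```

>>> step_arm:
  commands:
    - {"delta_pos":[0.001,0,0],"rotation":[0.4,0,0],"hand":1}
    - {"delta_pos":[0.002,0,0],"rotation":[0.8,0,0],"hand":1}
    - {"delta_pos":[0.003,0,0],"rotation":[1.2,0,0],"hand":1}
    - {"delta_pos":[0.004,0,0],"rotation":[1.6,0,0],"hand":1}
    - {"delta_pos":[0.005,0,0],"rotation":[2.0,0,0],"hand":1}

```text
time_s: 13.18
tool_pos: [0.5056, 0.229, 0.0706]
eef_rot: [1.027, 1.314, -1.026]
ft_force: [0.5, -3.3, 7.3]
gripper_width: 0.019
```

```bash
python3 st.py 4
```

```text
t 13.33 pos [0.5056 0.229  0.0706] psi -1.3241 F [ 0.11 -3.4   8.07] T [-0.67   0.024  0.012] sd [0.01  0.023 0.021] e6 -0.034 w 0.0188
```

```bash
python3 - <<'E'
from h import *
snap("m",("wrist","side"))
a=cv2.imread("pics/wrist_m.png")[180:320,200:440]; cv2.imwrite("pics/wm.png",cv2.resize(a,(800,467),interpolation=cv2.INTER_CUBIC))
a=cv2.imread("pics/side_m.png")[230:320,260:380]; cv2.imwrite("pics/sm.png",cv2.resize(a,(800,600),interpolation=cv2.INTER_CUBIC))
E
```

```text
t 13.33 pos [0.5056 0.229  0.0706] psi -1.3241 q6 0.037 F [-0.29 -4.04  8.56] T [-0.674  0.006 -0.016] w 0.0188
```

View pics/wm.png

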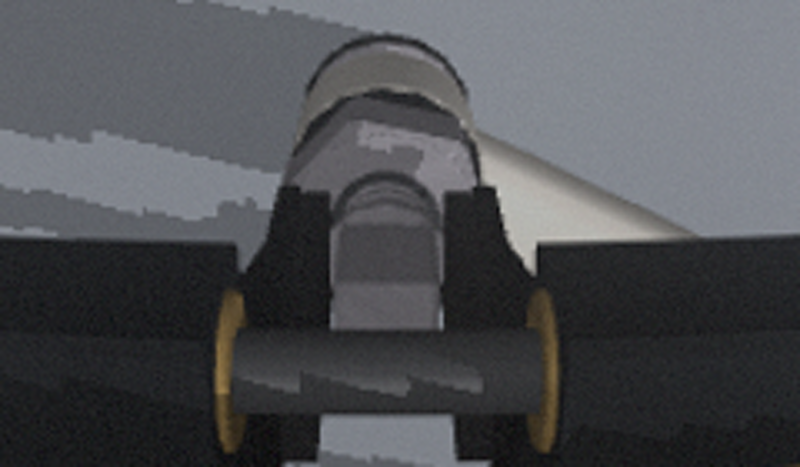

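View pics/sm.png

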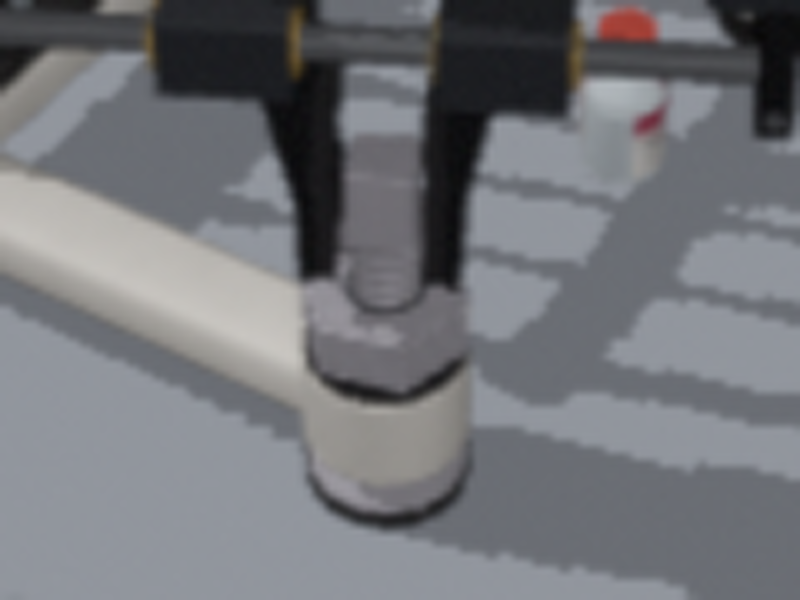

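>>> step_arm:
  commands:
    - {"delta_pos":[0.001,0,0],"rotation":[0.4,0,0],"hand":1}
    - {"delta_pos":[0.002,0,0],"rotation":[0.8,0,0],"hand":1}
    - {"delta_pos":[0.003,0,0],"rotation":[1.2,0,0],"hand":1}
    - {"delta_pos":[0.004,0,0],"rotation":[1.6,0,0],"hand":1}
    - {"delta_pos":[0.005,0,0],"rotation":[2.0,0,0],"hand":1}

```text
time_s: 13.85
tool_pos: [0.5056, 0.229, 0.0705]
eef_rot: [1.183, 1.225, -1.182]
ft_force: [0.4, -3.7, 8.6]
gripper_width: 0.0193
```

```bash
python3 st.py 4
```

```text
t 14.0 pos [0.5056 0.229  0.0704] psi -1.5335 F [ 0.12 -3.24  8.34] T [-0.679  0.07   0.034] sd [0.03  0.034 0.049] e6 -0.032 w 0.0193
```

>>> step_arm:
  commands:
    - {"delta_pos":[0.001,0,0],"rotation":[0.4,0,0],"hand":1}
    - {"delta_pos":[0.002,0,0],"rotation":[0.8,0,0],"hand":1}
    - {"delta_pos":[0.003,0,0],"rotation":[1.2,0,0],"hand":1}
    - {"delta_pos":[0.004,0,0],"rotation":[1.6,0,0],"hand":1}
    - {"delta_pos":[0.005,0,0],"rotation":[2.0,0,0],"hand":1}

```text
time_s: 14.42
tool_pos: [0.5056, 0.2288, 0.0703]
eef_rot: [1.336, 1.121, -1.335]
ft_force: [-0.7, -3.3, 10.3]
gripper_width: 0.0195
```

```bash
python3 st.py 4
```

```text
t 14.57 pos [0.5056 0.2288 0.0703] psi -1.7428 F [-0.56 -3.82  9.94] T [-0.79   0.13   0.027] sd [0.023 0.033 0.027] e6 0.015 w 0.0193
```

>>> step_arm:
  commands:
    - {"delta_pos":[0.0,0,0],"rotation":[0.2,0,0],"hand":1}
    - {"delta_pos":[0.001,0,0],"rotation":[0.4,0,0],"hand":1}
    - {"delta_pos":[0.001,0,0],"rotation":[0.6,0,0],"hand":1}
    - {"delta_pos":[0.002,0,0],"rotation":[0.8,0,0],"hand":1}
    - {"delta_pos":[0.002,0,0],"rotation":[1.0,0,0],"hand":1}

```text
time_s: 14.98
tool_pos: [0.5056, 0.2288, 0.0703]
eef_rot: [1.411, 1.064, -1.41]
ft_force: [-0.2, -3.5, 10.6]
gripper_width: 0.0193
```

```bash
python3 st.py 8
```

```text
t 15.33 pos [0.5056 0.2288 0.0703] psi -1.8471 F [-0.73 -4.32 10.2 ] T [-0.855  0.176  0.093] sd [0.029 0.022 0.037] e6 0.094 w 0.0195
```

>>> step_arm:
  commands:
    - {"delta_pos":[0,0,0],"rotation":[0.1,0,0],"hand":1}
    - {"delta_pos":[0,0,0],"rotation":[0.3,0,0],"hand":1}
    - {"delta_pos":[0.001,0,0],"rotation":[0.5,0,0],"hand":1}
    - {"delta_pos":[0.001,0,0],"rotation":[0.5,0,0],"hand":1}
    - {"delta_pos":[0.001,0,0],"rotation":[0.5,0,0],"hand":1}

```text
time_s: 15.75
tool_pos: [0.5056, 0.2288, 0.0703]
eef_rot: [1.447, 1.034, -1.446]
ft_force: [-1.3, -4.4, 10.2]
gripper_width: 0.0194
```

```bash
python3 st.py 8
```

```text
t 16.1 pos [0.5056 0.2287 0.0703] psi -1.8994 F [-0.59 -4.52 10.15] T [-0.889  0.201  0.116] sd [0.025 0.027 0.014] e6 0.135 w 0.0194
```

>>> step_arm:
  commands:
    - {"delta_pos":[0,0,0],"rotation":[0,0,0],"hand":0.3}
    - {"delta_pos":[0,0,0],"rotation":[0,0,0],"hand":0.3}
    - {"delta_pos":[0,0,0],"rotation":[0,0,0],"hand":0.3}
    - {"delta_pos":[-0.7,0,0],"rotation":[0,0,0],"hand":0.3}
    - {"delta_pos":[-1.4,0,0],"rotation":[0,0,0],"hand":0.3}

```text
time_s: 16.52
tool_pos: [0.502, 0.2286, 0.1226]
eef_rot: [1.442, 1.038, -1.454]
ft_force: [1.2, 1.2, 0.4]
gripper_width: 0.0446
```

>>> step_arm:
  commands:
    - {"delta_pos":[-0.5,0,0],"rotation":[-1.1,0,0],"hand":0.3}
    - {"delta_pos":[-0.5,0,0],"rotation":[-2.2,0,0],"hand":0.3}
    - {"delta_pos":[-0.5,0,0],"rotation":[-3.3,0,0],"hand":0.3}
    - {"delta_pos":[-0.5,0,0],"rotation":[-4.4,0,0],"hand":0.3}
    - {"delta_pos":[-0.5,0,0],"rotation":[-5.5,0,0],"hand":0.3}

```text
time_s: 16.93
tool_pos: [0.5041, 0.2293, 0.1444]
eef_rot: [1.021, 1.32, -1.022]
ft_force: [0.1, 0.5, -1.3]
gripper_width: 0.0604
```

>>> step_arm:
  commands:
    - {"delta_pos":[0,0,0],"rotation":[-1.1,0,0],"hand":0.3}
    - {"delta_pos":[0,0,0],"rotation":[-2.2,0,0],"hand":0.3}
    - {"delta_pos":[0,0,0],"rotation":[-2.9,0,0],"hand":0.3}
    - {"delta_pos":[0,0,0],"rotation":[-2.9,0,0],"hand":0.3}
    - {"delta_pos":[0,0,0],"rotation":[-2.9,0,0],"hand":0.3}

```text
time_s: 17.35
tool_pos: [0.5043, 0.2292, 0.1444]
eef_rot: [0.797, 1.421, -0.798]
ft_force: [0.2, -0.6, -0.9]
gripper_width: 0.0609
```

```bash
python3 - <<'E'
from h import *
snap("n")
a=cv2.imread("pics/wrist_n.png")[160:235,280:355]; cv2.imwrite("pics/wn.png",cv2.resize(a,(600,600),interpolation=cv2.INTER_CUBIC))
E
```

```text
t 17.35 pos [0.5043 0.2292 0.1444] psi -1.0231 q6 -0.264 F [ 0.25 -0.6  -0.88] T [-0.013  0.017 -0.016] w 0.0609
```

View pics/wn.png

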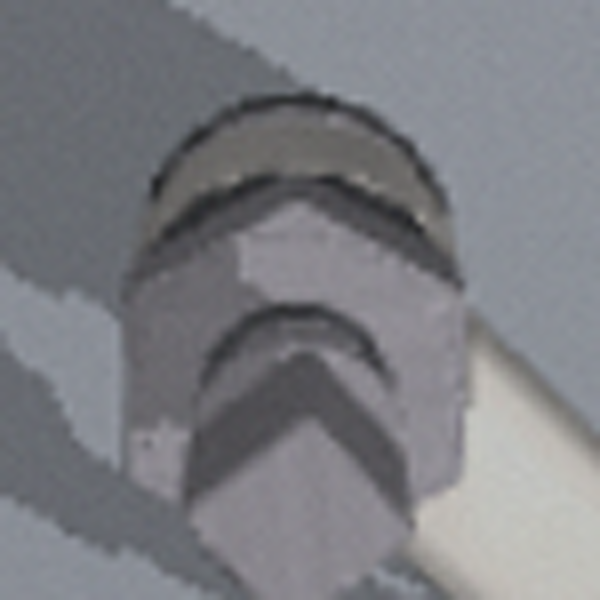

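>>> step_arm:
  commands:
    - {"delta_pos":[0.6,0.015,0.03],"rotation":[0,0,0],"hand":0.3}
    - {"delta_pos":[1.3,0.015,0.03],"rotation":[0,0,0],"hand":0.3}
    - {"delta_pos":[1.9,0.015,0.03],"rotation":[0,0,0],"hand":0.3}
    - {"delta_pos":[2.25,0.015,0.03],"rotation":[0,0,0],"hand":0.3}
    - {"delta_pos":[2.25,0.015,0.03],"rotation":[0,0,0],"hand":0.3}

```text
time_s: 17.82
tool_pos: [0.5028, 0.2274, 0.0511]
eef_rot: [0.793, 1.425, -0.802]
ft_force: [-1.1, -0.1, -0.6]
gripper_width: 0.0604
```

>>> step_arm:
  commands:
    - {"delta_pos":[0,0,0],"rotation":[0,0,0],"hand":0.3}
    - {"delta_pos":[0.08,0,0],"rotation":[0,0,0],"hand":0.3}
    - {"delta_pos":[0.14,0,0],"rotation":[0,0,0],"hand":0.4}
    - {"delta_pos":[0.14,0,0],"rotation":[0,0,0],"hand":0.5}
    - {"delta_pos":[0.14,0,0],"rotation":[0,0,0],"hand":0.53}

```text
time_s: 18.23
tool_pos: [0.5067, 0.2285, 0.0504]
eef_rot: [0.796, 1.419, -0.795]
ft_force: [-1.4, 0.5, -0.2]
gripper_width: 0.0478
```

```bash
python3 - <<'E'
from h import *
snap("o")
a=cv2.imread("pics/wrist_o.png")[200:340,200:440]; cv2.imwrite("pics/wo.png",cv2.resize(a,(800,467),interpolation=cv2.INTER_CUBIC))
E
```

```text
t 18.23 pos [0.5067 0.2285 0.0504] psi -1.0213 q6 -0.268 F [-1.38  0.47 -0.17] T [-0.086  0.011  0.038] w 0.0478
```

View pics/wo.png

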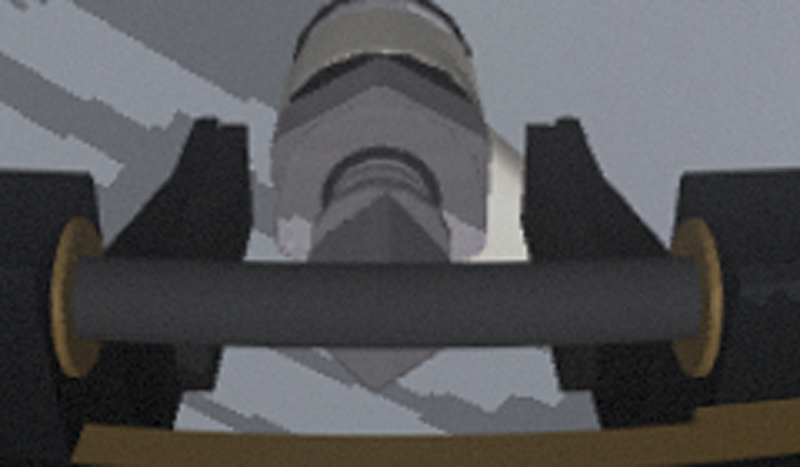

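>>> step_arm:
  commands:
    - {"delta_pos":[0.02,-0.03,-0.02],"rotation":[0,0,0],"hand":0.53}
    - {"delta_pos":[0.02,-0.03,-0.02],"rotation":[0,0,0],"hand":1}
    - {"delta_pos":[0.02,-0.03,-0.02],"rotation":[0,0,0],"hand":1}
    - {"delta_pos":[0.02,-0.03,-0.02],"rotation":[0,0,0],"hand":1}
    - {"delta_pos":[0.02,-0.03,-0.02],"rotation":[0,0,0],"hand":1}

```text
time_s: 18.7
tool_pos: [0.5051, 0.2287, 0.0491]
eef_rot: [0.796, 1.42, -0.795]
ft_force: [2.9, 2.2, 0.6]
gripper_width: 0.0355
```

>>> step_arm:
  commands:
    - {"delta_pos":[0,0,0],"rotation":[0,0,0],"hand":1}
    - {"delta_pos":[0,0,0],"rotation":[0,0,0],"hand":1}
    - {"delta_pos":[0,0,0],"rotation":[0,0,0],"hand":1}
    - {"delta_pos":[0,0,0],"rotation":[0,0,0],"hand":1}
    - {"delta_pos":[0,0,0],"rotation":[0,0,0],"hand":1}

```text
time_s: 19.12
tool_pos: [0.5051, 0.2286, 0.0491]
eef_rot: [0.796, 1.42, -0.795]
ft_force: [2.6, 3.8, -0.5]
gripper_width: 0.0354
```

```bash
python3 st.py 4
```

```text
t 19.27 pos [0.5051 0.2286 0.0491] psi -1.0212 F [ 2.69  3.12 -0.27] T [ 0.452 -0.449  0.014] sd [0.048 0.027 0.013] e6 0.017 w 0.0357
```

>>> step_arm:
  commands:
    - {"delta_pos":[0,0,0],"rotation":[0.6,0,0],"hand":1}
    - {"delta_pos":[0,0,0],"rotation":[1.2,0,0],"hand":1}
    - {"delta_pos":[0,0,0],"rotation":[1.8,0,0],"hand":1}
    - {"delta_pos":[0,0,0],"rotation":[2.4,0,0],"hand":1}
    - {"delta_pos":[0,0,0],"rotation":[3.0,0,0],"hand":1}

```text
time_s: 19.68
tool_pos: [0.5052, 0.2286, 0.0489]
eef_rot: [1.037, 1.31, -1.035]
ft_force: [3.5, 3.2, -2.6]
gripper_width: 0.0357
```

```bash
python3 st.py 4
```

```text
t 19.83 pos [0.5052 0.2286 0.0489] psi -1.3361 F [ 3.98  3.67 -1.8 ] T [ 0.608 -0.622 -0.007] sd [0.018 0.056 0.041] e6 -0.083 w 0.0356
```

>>> step_arm:
  commands:
    - {"delta_pos":[0,0,0],"rotation":[0.6,0,0],"hand":1}
    - {"delta_pos":[0,0,0],"rotation":[1.2,0,0],"hand":1}
    - {"delta_pos":[0,0,0],"rotation":[1.8,0,0],"hand":1}
    - {"delta_pos":[0,0,0],"rotation":[2.4,0,0],"hand":1}
    - {"delta_pos":[0,0,0],"rotation":[3.0,0,0],"hand":1}

```text
time_s: 20.25
tool_pos: [0.5053, 0.2286, 0.0487]
eef_rot: [1.27, 1.169, -1.268]
ft_force: [4.4, 5.0, -3.9]
gripper_width: 0.0357
```

```bash
python3 st.py 4; python3 - <<'E'
from h import *
snap("p")
a=cv2.imread("pics/wrist_p.png")[200:340,200:440]; cv2.imwrite("pics/wp.png",cv2.resize(a,(800,467),interpolation=cv2.INTER_CUBIC))
E
```

```text
t 20.4 pos [0.5052 0.2287 0.0487] psi -1.6503 F [ 4.42  4.25 -3.43] T [ 0.682 -0.764 -0.038] sd [0.025 0.031 0.095] e6 -0.082 w 0.0355
t 20.4 pos [0.5052 0.2287 0.0487] psi -1.6503 q6 0.362 F [ 4.92  3.86 -2.77] T [ 0.696 -0.735 -0.121] w 0.0355
```

View pics/wp.png

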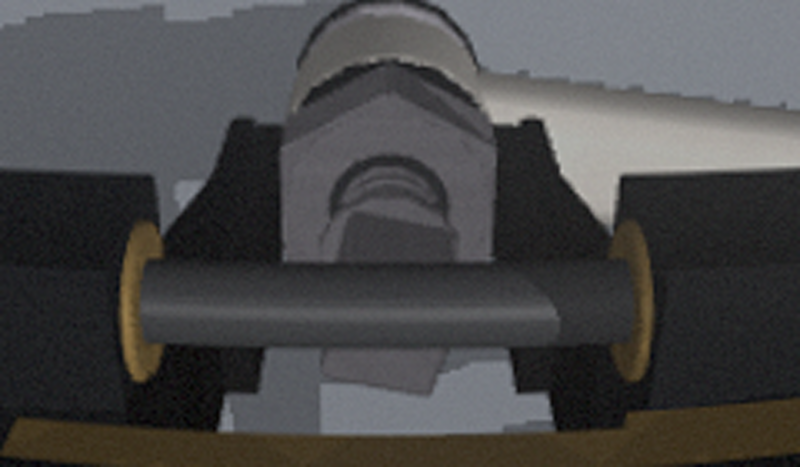

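```bash
python3 - <<'E'
from fit import *
for tag,a,zt in (("i",29.1,.0995),("n",71.2,.0985),("p",71.2,.0985)):
    c=np.load(f"wrist_{tag}.npz"); img=cv2.imread(f"pics/wrist_{tag}.png")
    o=np.array([280,160]) if tag!="p" else np.array([280,240]); s=8
    big=cv2.resize(img[o[1]:o[1]+90,o[0]:o[0]+75],None,fx=s,fy=s,interpolation=cv2.INTER_CUBIC)
    for da,col in((0,(0,0,255)),(-12,(255,0,0)),(12,(0,255,0))):
        q=((wproj(c,sq(.5052,.2286,zt,np.radians(a+da)))-o+.5)*s).astype(int); cv2.polylines(big,[q],True,col,1)
    cv2.imwrite(f"pics/f{tag}.png",big[:600] if tag!="n" else big[120:720])
E
```

```text
(no output)
```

View pics/fi.png

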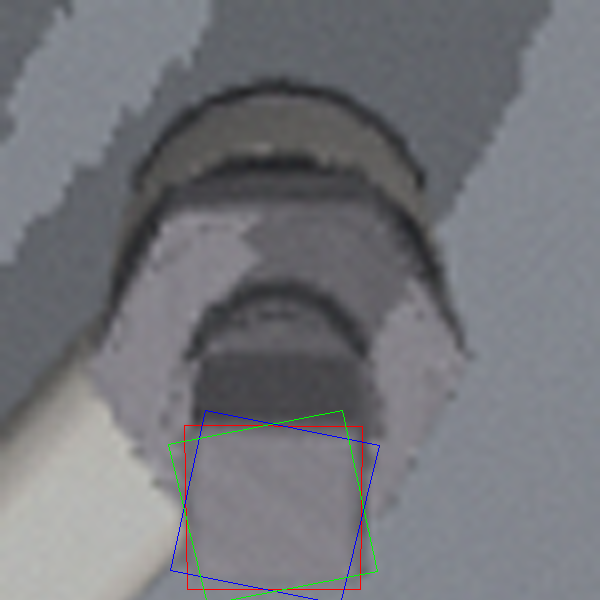

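View pics/fn.png

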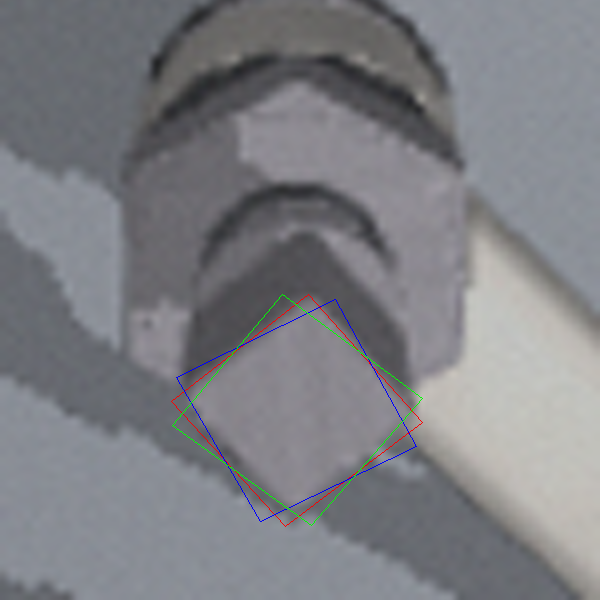

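View pics/fp.png

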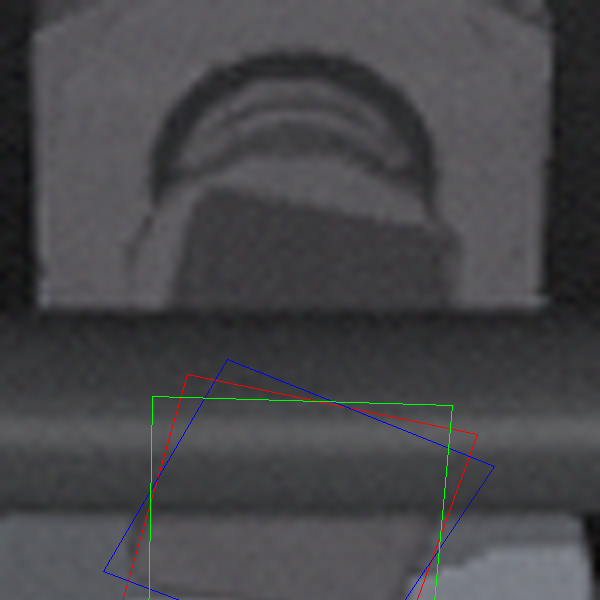

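>>> step_arm:
  commands:
    - {"delta_pos":[0,0,0],"rotation":[0.6,0,0],"hand":1}
    - {"delta_pos":[0,0,0],"rotation":[1.2,0,0],"hand":1}
    - {"delta_pos":[0,0,0],"rotation":[1.8,0,0],"hand":1}
    - {"delta_pos":[0,0,0],"rotation":[2.4,0,0],"hand":1}
    - {"delta_pos":[0,0,0],"rotation":[3.0,0,0],"hand":1}

```text
time_s: 20.87
tool_pos: [0.5054, 0.2287, 0.0486]
eef_rot: [1.496, 0.995, -1.493]
ft_force: [6.3, 4.6, -5.0]
gripper_width: 0.0358
```

```bash
python3 st.py 4
```

```text
t 21.02 pos [0.5054 0.2287 0.0486] psi -1.9645 F [ 6.28  4.32 -4.74] T [ 0.77  -0.809  0.046] sd [0.049 0.018 0.136] e6 -0.038 w 0.0354
```

>>> step_arm:
  commands:
    - {"delta_pos":[0,0,0],"rotation":[0.6,0,0],"hand":1}
    - {"delta_pos":[0,0,0],"rotation":[1.2,0,0],"hand":1}
    - {"delta_pos":[0,0,0],"rotation":[1.8,0,0],"hand":1}
    - {"delta_pos":[0,0,0],"rotation":[2.4,0,0],"hand":1}
    - {"delta_pos":[0,0,0],"rotation":[3.0,0,0],"hand":1}

```text
time_s: 21.43
tool_pos: [0.5055, 0.2286, 0.0486]
eef_rot: [1.712, 0.785, -1.708]
ft_force: [6.7, 3.9, -6.8]
gripper_width: 0.0358
```

```bash
python3 st.py 4
```

```text
t 21.58 pos [0.5055 0.2287 0.0485] psi -2.2785 F [ 6.97  3.85 -5.72] T [ 0.849 -0.821  0.092] sd [0.037 0.034 0.169] e6 0.083 w 0.0357
```

>>> step_arm:
  commands:
    - {"delta_pos":[0,0,0],"rotation":[0.6,0,0],"hand":1}
    - {"delta_pos":[0,0,0],"rotation":[1.2,0,0],"hand":1}
    - {"delta_pos":[0,0,0],"rotation":[1.8,0,0],"hand":1}
    - {"delta_pos":[0,0,0],"rotation":[2.4,0,0],"hand":1}
    - {"delta_pos":[0,0,0],"rotation":[3.0,0,0],"hand":1}

```text
time_s: 22.0
tool_pos: [0.5056, 0.2286, 0.0485]
eef_rot: [1.914, 0.537, -1.91]
ft_force: [7.0, 4.8, -6.1]
gripper_width: 0.0357
```

```bash
python3 st.py 4; python3 - <<'E'
from h import *
snap("q")
a=cv2.imread("pics/wrist_q.png")[200:340,200:440]; cv2.imwrite("pics/wq.png",cv2.resize(a,(800,467),interpolation=cv2.INTER_CUBIC))
E
```

```text
t 22.15 pos [0.5056 0.2286 0.0485] psi -2.5925 F [ 6.88  4.29 -6.08] T [ 0.881 -0.974  0.257] sd [0.013 0.042 0.199] e6 0.203 w 0.0356
t 22.15 pos [0.5056 0.2286 0.0485] psi -2.5925 q6 1.304 F [ 6.65  3.81 -5.97] T [ 0.874 -0.979  0.052] w 0.0356
```

View pics/wq.png

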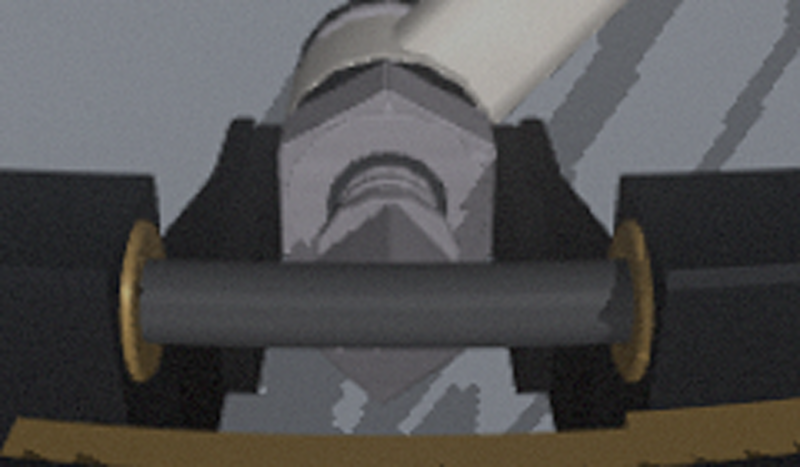

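>>> step_arm:
  commands:
    - {"delta_pos":[0,0,0],"rotation":[0.5,0,0],"hand":1}
    - {"delta_pos":[0,0,0],"rotation":[1.0,0,0],"hand":1}
    - {"delta_pos":[0,0,0],"rotation":[1.5,0,0],"hand":1}
    - {"delta_pos":[0,0,0],"rotation":[2.0,0,0],"hand":1}
    - {"delta_pos":[0,0,0],"rotation":[2.0,0,0],"hand":1}

```text
time_s: 22.62
tool_pos: [0.5056, 0.2285, 0.0485]
eef_rot: [2.04, 0.348, -2.036]
ft_force: [7.0, 3.4, -6.3]
gripper_width: 0.0355
```

```bash
python3 st.py 6
```

```text
t 22.87 pos [0.5056 0.2285 0.0485] psi -2.8013 F [ 7.02  3.63 -5.74] T [ 0.76  -0.997  0.189] sd [0.028 0.035 0.033] e6 0.361 w 0.0353
```

>>> step_arm:
  commands:
    - {"delta_pos":[0,0,0],"rotation":[0,0,0],"hand":0.3}
    - {"delta_pos":[0,0,0],"rotation":[0,0,0],"hand":0.3}
    - {"delta_pos":[0,0,0],"rotation":[0,0,0],"hand":0.3}
    - {"delta_pos":[-0.6,0,0],"rotation":[0,0,0],"hand":0.3}
    - {"delta_pos":[-1.3,0,0],"rotation":[0,0,0],"hand":0.3}

```text
time_s: 23.28
tool_pos: [0.5016, 0.2272, 0.0984]
eef_rot: [2.028, 0.348, -2.044]
ft_force: [0.7, -0.1, -0.1]
gripper_width: 0.058
```

>>> step_arm:
  commands:
    - {"delta_pos":[-0.6,0,0],"rotation":[0,0,0],"hand":0.3}
    - {"delta_pos":[-1.0,0,0],"rotation":[0,0,0],"hand":0.3}
    - {"delta_pos":[-1.1,0,0],"rotation":[0,0,0],"hand":0.3}
    - {"delta_pos":[-1.1,0,0],"rotation":[0,0,0],"hand":0.3}
    - {"delta_pos":[-1.1,0,0],"rotation":[0,0,0],"hand":0.3}

```text
time_s: 23.7
tool_pos: [0.504, 0.228, 0.1438]
eef_rot: [2.035, 0.349, -2.038]
ft_force: [-0.5, -0.4, -1.6]
gripper_width: 0.0606
```

```bash
python3 - <<'E'
from fit import *
snap("r",("wrist","side","scene"))
c=np.load("wrist_r.npz"); img=cv2.imread("pics/wrist_r.png"); o=np.array([280,160]); s=7
big=cv2.resize(img[160:245,280:355],None,fx=s,fy=s,interpolation=cv2.INTER_CUBIC); raw=big.copy()
for P,col in((sq(.5052,.2286,.0985,np.radians(71.2)),(0,0,255)),(hexa(.5052,.2286,.06,c["M"][:,2]@[0,0,0]+np.arctan2(c["M"][1,1],c["M"][0,1])),(0,255,0))):
    cv2.polylines(big,[((wproj(c,P)-o+.5)*s).astype(int)],True,col,1)
cv2.imwrite("pics/fr.png",big)
E
```

```text
t 23.7 pos [0.504  0.228  0.1438] psi -2.8014 q6 1.513 F [-0.53 -0.38 -1.56] T [-0.057  0.183 -0.019] w 0.0606
```

View pics/fr.png

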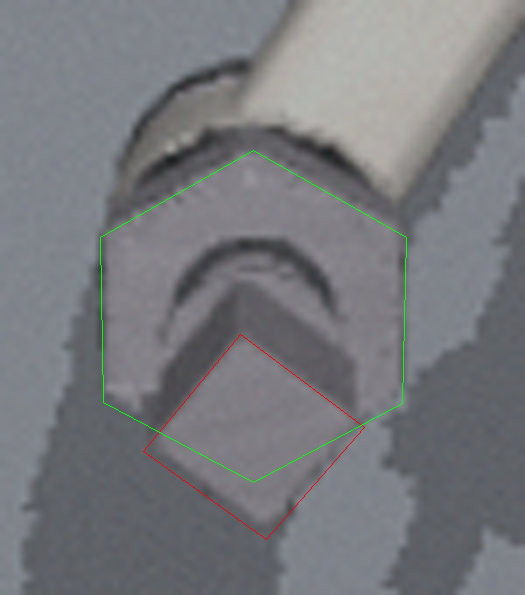

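View pics/side_r.png

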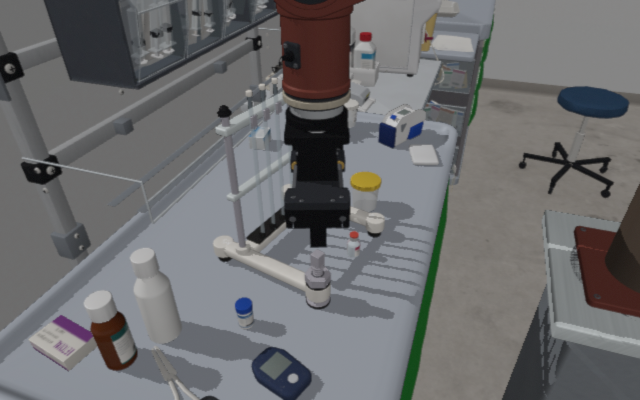

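```bash
python3 -c "
from bench import manip
print(manip.finish_job())"
```

```text
the job is handed in; nothing more can be done
None
```

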